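# Store plated test coupons in numbered order

## Robot

A 6-joint arm with a two-finger parallel gripper is mounted at the origin on a cart in front of the work surface, level with it; the furniture and walls round the work are solid. World frame = base frame: x ahead of the robot, y to its left, z up, the work surface at z = 0. Lengths are in m, angles in degrees, forces in N, time in s.
With the tool pointing down it reaches from about 0.275 to 0.725 m from the base axis. Payload 5.6 kg.
Tool frame: the origin (TCP) lies at the very end of the fingers, on their centre line; the grasp point (between the pads) lies 19 mm behind it; y points along the fingers, x is the direction in which the jaws open and shut, and the axes are right-handed (so a half turn about y gives the same grasp; the last joint's range is limited). The gripper opens to 85 mm and grips with 20 to 120 N. Pads are 22 mm wide; open, the fingers measure 114 mm over their backs; the gripper's body (76 mm by 85 mm) begins 54 mm behind the grasp point. The pads swing forward as they close: fully open they stand 13 mm farther back than shut.
Start: joints at [-47.005, 14.616, 6.199, 0, -81.583, -16.306], TCP at [0.247, -0.491, 0.231] pointing down, gripper open.
Joint ranges: [-168.99, 168.99], [-69.2, 112.95], [-62.41, 85.93], [-164.36, 98.24], [-168.68, -3.75], [-174.98, 174.98]. Speed limits (degrees/s): [147.25, 147.25, 180, 180, 180, 180].

## Interface

Orientations are given as [roll, pitch, yaw] about the fixed x, y, z axes, in that order (R = Rz(yaw) Ry(pitch) Rx(roll)).
In Python, from plant import env, eyes, workorder gives the robot as it stands. The module is installed in compiled form; this text tells all that it offers.
- The arm moves only by the shell command python3 -m creep 'ROWS' [FORCE]. ROWS is JSON, a list of rows, each an object of numbers: "gripper": the finger opening in cm, from 0 to 8.54; "dx", "dy", "dz": the shift along the tool's x, y, z in cm; "twist": the turn about the tool's y in rad. A call has 1 to 12 rows; each row shifts and turns the pose as measured when the row begins, along the tool's axes as they then stand; what a row does not reach is not made up. A row lasts 1/12 s, in which the tool goes at most 41.7 mm and 7.16 degrees, less where a joint would pass 70% of its speed; a pose out of reach is approached as far as the arm can. A call with a gripper value outside its range is refused whole. The fingers move at their own pace and stop on an object; FORCE is the grip in N (left out, the last holds). Time passes only in rows, so rows that do not move let the fingers close. It gives the time, the measured TCP pose, the force and the opening at its end, in the units of the state.
- env.observe(): the state, without advancing time (a new reading comes with each control period).
- eyes.get_image(name): name is "scene" or "top"; returns a dict with "color" (420x560x3 uint8, red, green, blue), "K" (3x3 intrinsics, pixels), "rvec" (rotation vector, rad) and "tvec" (3), from world to camera coordinates, as OpenCV has them. Camera axes: x right, y down, z forward; pixel columns grow to the right and rows downward; lengths in m; the calibration is good to about 2 mm. A picture is of the moment at which its call begins. There is no depth.
- workorder.hand_in(): hands the job in, once; it reports no verdict.
The state is a dict: "t": time; "q": joint angles; "joint_vel": joint speeds; "effort": joint torques, N m; "position": TCP position; "eef_rot": TCP orientation; "force": force on the tool from outside, world axes, zero at the start; "moment": the same for the moment, N m; "finger_gap": finger opening in m.
Only numpy, scipy, OpenCV 4.12 (cv2) and the standard library are available. Lean on these libraries where they do the work, as an engineer would, in place of code of your own. Each camera call takes 0.05 s, during which the arm holds its last target. There are 200 camera calls.

## Task

Take the three test coupons off the drying stand and store them in the slanted rack in order: first the red one, fully down in the pocket marked with one dot, then the yellow one in the pocket with two dots, then the blue one in the pocket with three dots. Do not drop a coupon or lay it on the table, and do not knock over or shift the beaker, the vial or the dropper bottle that stand nearby.

Things in the scene. Friction and masses are not known exactly. Their poses are not given: they have to be found in the camera images.
- coupon_red: copper test coupon, red carrier, 95 mm tall, 70 g. Plate 40 wide (y) x 4 thick (x), z 0-54 mm; red grip block 28 wide (y) x 10 thick (x), z 52-95 mm, to hold across its 10 mm; 6 mm round bar along y at z = 60 mm, y -36 to +36, by which it hangs. Origin: centre of the plate's lower edge; z up to the grip, x normal to the plate. Front and back alike, may be stored either way round
- coupon_yellow: copper test coupon, yellow carrier, 95 mm tall, 70 g. Plate 40 wide (y) x 4 thick (x), z 0-54 mm; yellow grip block 28 wide (y) x 10 thick (x), z 52-95 mm, to hold across its 10 mm; 6 mm round bar along y at z = 60 mm, y -36 to +36, by which it hangs. Origin: centre of the plate's lower edge; z up to the grip, x normal to the plate. Front and back alike, may be stored either way round
- coupon_blue: copper test coupon, blue carrier, 95 mm tall, 70 g. Plate 40 wide (y) x 4 thick (x), z 0-54 mm; blue grip block 28 wide (y) x 10 thick (x), z 52-95 mm, to hold across its 10 mm; 6 mm round bar along y at z = 60 mm, y -36 to +36, by which it hangs. Origin: centre of the plate's lower edge; z up to the grip, x normal to the plate. Front and back alike, may be stored either way round
- stand: fixed drying stand, base 110 x 270 mm, with three hanging places side by side at stand y = +90, 0, -90 mm, x = 0; which coupon hangs where varies. Back rail at x = +60 mm, top 109 mm. Origin: on the table under the middle hanging place; z up, -x to the front; coupons hang with their x along stand x
- hooks (a point): bottom of the V of the middle pair of hooks, 96 mm up. Each hanging place is two 5 mm wire hooks, 26 mm to either side (y) of the coupon's middle, open upward, tips 110 mm above the table. A hung coupon has its bar at 104 mm, its lower edge at 44 mm, its top at 139 mm; lifted 15 mm its bar is free, lifted 70 mm its plate clears the hooks, lifted 100 mm its neighbours
- rack: fixed slanted rack, base 100 x 270 mm, about 88 mm high, white block in a grey frame. Its sloping face looks up and to rack -x; three slot pockets cut square into it lean 30 degrees from vertical. Black dots on the face give each pocket's number. Origin: centre of the underside; y along the row, z up
- pocket_1 (a point): centre of the floor of the rack pocket with one dot (left, rack +y; pockets are 90 mm apart). Pocket 48 mm (its y) x 10 mm (its x), 36 mm deep, 3 mm chamfer at the mouth. z points out of the pocket along its axis (30 degrees from vertical, toward rack -x), y along the row. A stored coupon's lower edge rests on this floor, its z along this z, its x along this x
- pocket_2 (a point): centre of the floor of the rack pocket with two dots (middle; pockets are 90 mm apart). Pocket 48 mm (its y) x 10 mm (its x), 36 mm deep, 3 mm chamfer at the mouth. z points out of the pocket along its axis (30 degrees from vertical, toward rack -x), y along the row. A stored coupon's lower edge rests on this floor, its z along this z, its x along this x
- pocket_3 (a point): centre of the floor of the rack pocket with three dots (right, rack -y; pockets are 90 mm apart). Pocket 48 mm (its y) x 10 mm (its x), 36 mm deep, 3 mm chamfer at the mouth. z points out of the pocket along its axis (30 degrees from vertical, toward rack -x), y along the row. A stored coupon's lower edge rests on this floor, its z along this z, its x along this x
- beaker: bystander: empty clear beaker, 57 mm wide, 71 mm tall, standing; origin under its centre
- vial_black: bystander: glass vial with black cap, 25 mm wide, 62 mm tall, standing; origin under its centre
- dropper_blue: bystander: dropper bottle with blue tip, 34 mm wide, 101 mm tall, standing; origin under its centre

How it is judged:
By the outcome, as a careful person would: the job done as asked, in the order asked, and still so for the second after the job is handed in, with the robot touching nothing.
It also fails if it takes over 72 s, if anything falls off the work surface, if the arm or the gripper's body presses on something with over 40 N, if the wrist force passes 120 N, or if a joint passes its speed limit or range.

## Working session

There is one attempt and no reset: what is moved stays moved. The work goes in short steps, Python scripts to look and compute and a shell command to move; the robot and the scene stay as the last step left them, time stands still between calls to the robot, and variables do not carry over. Pictures are saved under pics/ and viewed, about 8 in all and at most 12, crops included, and the job is handed in when it is done.

```bash
mkdir -p pics; ls; python3 - <<'E'
from plant import env, eyes
import cv2
s=env.observe(); print({k:s[k] for k in('t','position','eef_rot','force','finger_gap')})
for n in('scene','top'):
    d=eyes.get_image(n); cv2.imwrite(f'pics/{n}0.png',cv2.resize(d['color'][:,:,::-1],None,fx=1.4,fy=1.4,interpolation=cv2.INTER_CUBIC)); print(n,d['K'],d['rvec'],d['tvec'])
E
```

```text
pics
{'t': 0.0, 'position': array([ 0.24686496, -0.49092574,  0.23037797]), 'eef_rot': array([-8.99967701e+01, -1.11141586e-01,  1.16686353e+02]), 'force': array([0.69754476, 0.30340687, 0.31319469]), 'finger_gap': 0.08534156235534789}
scene [[511.84339216   0.         278.11544933]
 [  0.         511.84339216 213.71735216]
 [  0.           0.           1.        ]] [ 0.89242816 -2.49803497  1.07191354] [0.43552316 0.31153885 0.95697704]
top [[522.90354989   0.         278.06169455]
 [  0.         522.90354989 206.75510664]
 [  0.           0.           1.        ]] [ 2.15298152 -2.18585934  0.11273993] [0.01854608 0.58546735 1.27472739]
```

View pics/scene0.png

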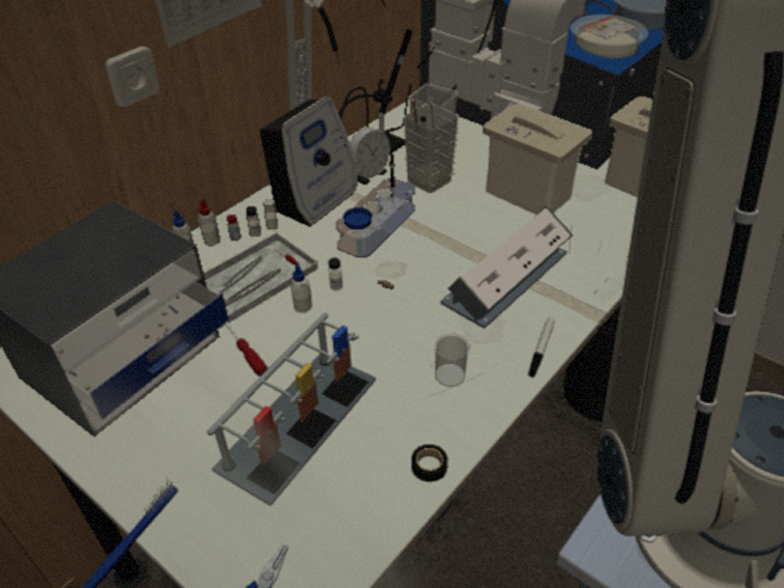

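View pics/top0.png

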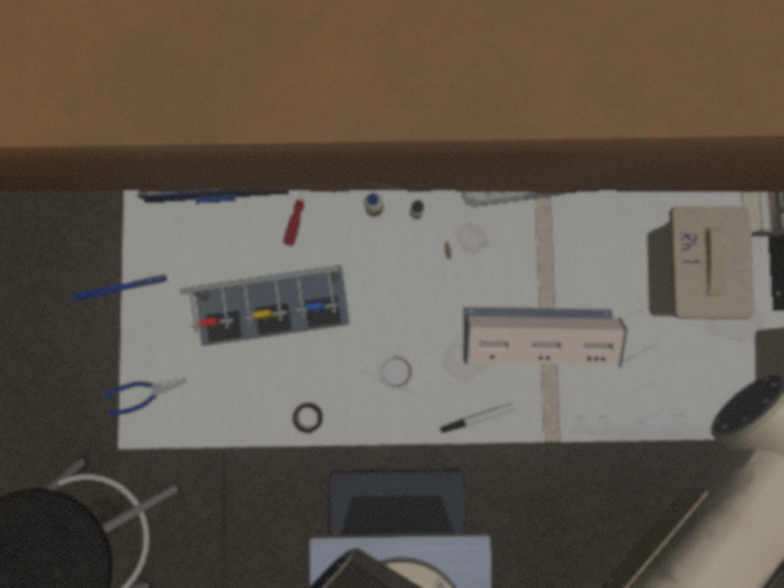

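```bash
cat > h.py <<'E'
import numpy as np, cv2, json
from plant import env, eyes
def cam(n):
    d=eyes.get_image(n); return d
def proj(d,P):
    return cv2.projectPoints(np.float64(P).reshape(-1,1,3),d['rvec'],d['tvec'],d['K'],None)[0][:,0]
def crop(d,x0,y0,x1,y1,f,step=10):
    c=cv2.resize(np.ascontiguousarray(d['color'][y0:y1,x0:x1,::-1]),None,fx=f,fy=f,interpolation=cv2.INTER_CUBIC)
    c=cv2.convertScaleAbs(c,alpha=1.3,beta=10)
    for x in range(x0+(-x0)%step,x1,step):
        cv2.line(c,((x-x0)*f,0),((x-x0)*f,4),(0,255,0),1); cv2.putText(c,str(x),((x-x0)*f,12),0,.32,(0,255,0),1)
    for y in range(y0+(-y0)%step,y1,step):
        cv2.line(c,(0,(y-y0)*f),(4,(y-y0)*f),(0,255,0),1); cv2.putText(c,str(y),(4,(y-y0)*f+4),0,.32,(0,255,0),1)
    return c
E
python3 - <<'E'
from h import *
t=cam('top'); s=cam('scene')
cv2.imwrite('pics/t1.png',np.vstack([crop(t,120,185,260,250,5)[:325],crop(t,325,210,465,262,5)]))
cv2.imwrite('pics/s1.png',np.hstack([crop(s,145,220,275,360,3),crop(s,310,145,415,285,3)]) if 0 else np.hstack([crop(s,148,222,272,358,4),crop(s,312,145,412,281,3)[:544].copy() if 0 else cv2.copyMakeBorder(crop(s,312,145,412,235,3),0,544-270,0,0,cv2.BORDER_CONSTANT)]))
E
```

```text
(no output)
```

View pics/t1.png

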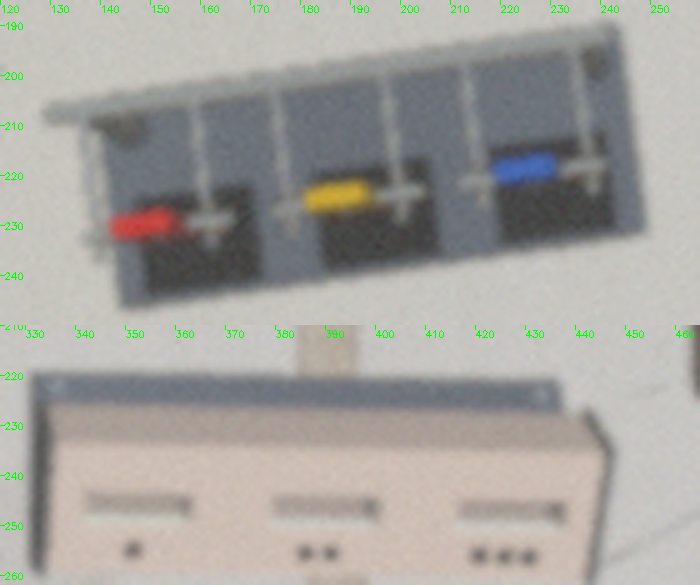

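View pics/s1.png

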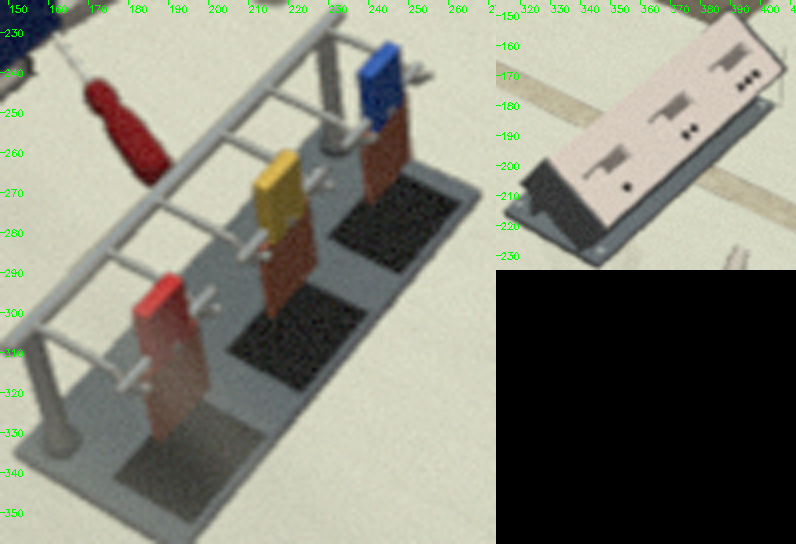

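The crops show the stand with red, yellow and blue from left to right: grip tops in "top" at about (149,230), (187,224), (225,218) and in "scene" at (188,296), (217,265), (243,236). The rack shows slots 1, 2 and 3 in "top" at (352.6,246), (390.4,246.2), (427.5,247.4).

```bash
python3 - <<'E'
from h import *
t=cam('top'); s=cam('scene')
for n,d in(('top',t),('scene',s)):
    R=cv2.Rodrigues(d['rvec'])[0]; print(n,'campos',(-R.T@d['tvec'].ravel()).round(3))
def tri(a,b):
    P=[d['K']@np.c_[cv2.Rodrigues(d['rvec'])[0],np.ravel(d['tvec'])] for d in(t,s)]
    X=cv2.triangulatePoints(P[0],P[1],np.float64(a).reshape(2,1),np.float64(b).reshape(2,1)).ravel(); X=X[:3]/X[3]
    e=[np.linalg.norm(proj(d,X)[0]-p).round(2) for d,p in((t,a),(s,b))]; return X.round(4),e
pts={'redtop':((149.0,229),(188.3,296.3)),'yeltop':((187.6,223.6),(217,265)),'blutop':((225,218),(243,236.5)),
'slot1':((352.6,246),(349.3,199)),'slot2':((390.4,246.2),(370.3,181)),'slot3':((427.5,247.4),(390,164)),
'dot1':((351.6,255),(355.7,207.3)),'dot2':((388.6,255.4),(376.7,188.7)),'dot3':((425.8,256.2),(396,171.7)),
'baseR':((249,231.5),(267.5,270)),'baseL':((144.5,246),(195,358)),'beaker':((282.5,265),(322,267)),'dropper':((267,146),(215,208))}
for k,v in pts.items(): print(k,*tri(*v))
# colour blobs
for n,d in(('top',t),('scene',s)):
    h=cv2.cvtColor(d['color'],cv2.COLOR_RGB2HSV).astype(int)
    R=(slice(205,240),slice(135,245)) if n=='top' else (slice(228,310),slice(175,255))
    H=h[R]; 
    for c,(a,b) in dict(red=(-8,5),yel=(17,32),blu=(105,125)).items():
        hh=H[...,0].copy(); 
        if c=='red': hh=np.where(hh>150,hh-180,hh)
        m=((hh>=a)&(hh<=b)&(H[...,1]>150)&(H[...,2]>60)).astype(np.uint8)
        k,l,st,ce=cv2.connectedComponentsWithStats(m); i=1+st[1:,4].argmax()
        print(n,c,ce[i]+[R[1].start,R[0].start],st[i]+[R[1].start,R[0].start,0,0,0])
E
```

```text
top campos [0.452 0.013 1.328]
scene campos [0.019 0.643 0.888]
redtop [0.5276 0.3055 0.1307] [np.float64(0.54), np.float64(0.7)]
yeltop [0.5391 0.2175 0.1313] [np.float64(0.26), np.float64(0.31)]
blutop [0.55   0.131  0.1349] [np.float64(0.5), np.float64(0.58)]
slot1 [ 0.4833 -0.1687  0.0673] [np.float64(0.5), np.float64(0.52)]
slot2 [ 0.4814 -0.26    0.0654] [np.float64(0.52), np.float64(0.52)]
slot3 [ 0.4773 -0.3485  0.0676] [np.float64(0.43), np.float64(0.42)]
dot1 [ 0.4622 -0.1674  0.0532] [np.float64(0.35), np.float64(0.36)]
dot2 [ 0.4595 -0.2574  0.0535] [np.float64(0.51), np.float64(0.52)]
dot3 [ 0.4564 -0.3475  0.0531] [np.float64(0.38), np.float64(0.37)]
baseR [0.5266 0.0843 0.0039] [np.float64(0.06), np.float64(0.07)]
baseL [0.4917 0.3458 0.0074] [np.float64(1.05), np.float64(1.43)]
beaker [ 0.4392 -0.0005  0.0019] [np.float64(0.8), np.float64(0.93)]
dropper [0.7385 0.0348 0.0364] [np.float64(0.19), np.float64(0.2)]
top red [148.70731707 229.29268293] [143 227  12   5  41]
top yel [187.         223.85714286] [182 222  12   5  49]
top blu [224.66666667 217.96296296] [220 216  10   5  27]
scene red [181.1459854 256.1459854] [175 244  15  21 137]
scene yel [217.29585799 270.72781065] [212 260  13  23 169]
scene blu [241.61818182 239.98181818] [238 234   9  18  55]
```

```bash
cat >> h.py <<'E'
from scipy.spatial.transform import Rotation as Ro
STAND=(0.540,0.2185,7.4); RACK=(0.4805,-0.2587,0.0668,-1.9)  # RACK: middle pocket mouth
def standp(P,S=STAND): return Ro.from_euler('z',S[2],degrees=True).apply(P)+[S[0],S[1],0]
def pocket(P,k,K=RACK): # P in pocket frame (floor origin), k=1..3
    P=np.atleast_2d(np.float64(P))-[0,0,.036]
    return Ro.from_euler('z',K[3],degrees=True).apply(Ro.from_euler('y',-30,degrees=True).apply(P)+[0,.09*(2-k),0])+K[:3]
def box(x,y,z0,z1): return np.array([[a,b,c] for c in(z0,z1) for a,b in((-x,-y),(x,-y),(x,y),(-x,y))])
E_=[(0,1),(1,2),(2,3),(3,0),(4,5),(5,6),(6,7),(7,4),(0,4),(1,5),(2,6),(3,7)]
def draw(img,d,W,x0,y0,f,col,edges=E_):
    p=((proj(d,W)-[x0,y0]+.5)*f*8).astype(int)
    for a,b in edges: cv2.line(img,tuple(map(int,p[a])),tuple(map(int,p[b])),col,1,cv2.LINE_AA,3)
def overlay(d,x0,y0,x1,y1,f):
    c=crop(d,x0,y0,x1,y1,f)
    for k in(1,-0,-1):
        draw(c,d,standp(box(.005,.014,.096,.139)+[0,.09*k,0]),x0,y0,f,(255,255,0))
        draw(c,d,standp(np.array([[0,-.036,.104],[0,.036,.104]])+[0,.09*k,0]),x0,y0,f,(255,0,255),[(0,1)])
    for k in(1,2,3): draw(c,d,pocket(box(.005,.024,.036,.036)[:4],k),x0,y0,f,(0,0,255),E_[:4]); draw(c,d,pocket(box(.008,.027,.036,.036)[:4],k),x0,y0,f,(255,0,0),E_[:4])
    return c
E
python3 - <<'E'
from h import *
t=cam('top'); s=cam('scene')
a=np.vstack([overlay(t,128,196,258,248,5)[:260],overlay(t,325,225,455,260,5)])
b=np.hstack([overlay(s,170,222,255,345,4)[:435],overlay(s,330,145,412,220,4)[:435] if 0 else cv2.copyMakeBorder(overlay(s,332,145,407,220,4),0,135,0,10,cv2.BORDER_CONSTANT)])
b=b[:, :650] if b.shape[1]>=650 else cv2.copyMakeBorder(b,0,0,0,650-b.shape[1],cv2.BORDER_CONSTANT)
cv2.imwrite('pics/o1.png',np.vstack([a,cv2.resize(b[:435],None,fx=1,fy=1)])[:860]); 
im=cv2.imread('pics/o1.png'); print(im.shape)
cv2.imwrite('pics/o1.png',np.hstack([im[:435],im[435:]])[:, :1300]) if 0 else None
cv2.imwrite('pics/oa.png',a); cv2.imwrite('pics/ob.png',b)
E
```

```text
(860, 650, 3)
```

View pics/oa.png

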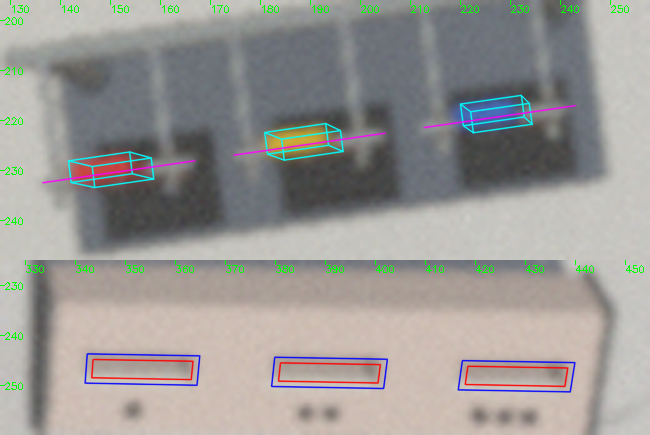

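View pics/ob.png

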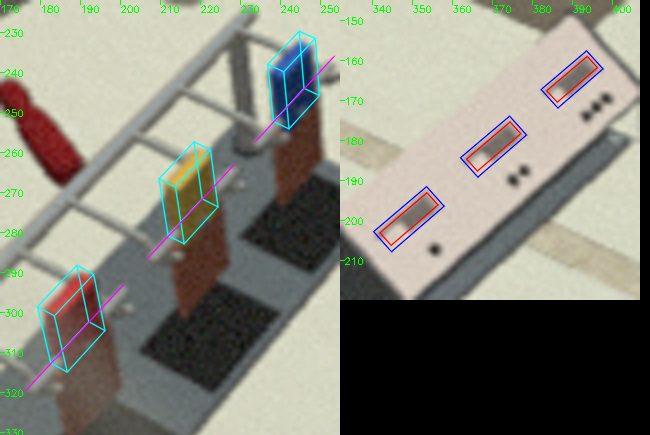

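The overlays agree with the images within about 1–2 px: slots are centred in the red boxes, and the grips match in "top" and sit 1–2 px lower in "scene". The rows allow no tilt, so I will hold each block across its 28 mm width. The coupon can then pivot about the jaw axis to the pocket's 30°.

```bash
cat >> h.py <<'E'
def go(xyz,yaw=None):
    s=env.observe(); R=Ro.from_euler('xyz',s['eef_rot'],degrees=True)
    x=R.as_matrix()[:,0]; psi=np.degrees(np.arctan2(x[1],x[0]))
    dy=0 if yaw is None else (yaw-psi+180)%360-180
    R2=Ro.from_euler('z',dy,degrees=True)*R
    d=np.array(xyz)-s['position']
    print('t',round(s['t'],2),'yaw',round(psi,2),'pos',s['position'].round(4),'rot',s['eef_rot'].round(2),'F',s['force'].round(1),'gap',round(s['finger_gap'],4))
    print(' twist rad',round(-np.radians(dy),3),' then d cm',(R2.inv().apply(d)*100).round(2))
E
python3 -m creep '[{"twist":0.112,"gripper":4.5},{"twist":0.112},{"twist":0.112}]' 20
python3 -c "
from h import *
go([.5284,.3078,.25],97.4)"
```

```text
t 0.4 yaw 116.69 pos [ 0.247  -0.4913  0.2311] rot [-9.0000e+01 -2.0000e-02  1.1669e+02] F [-0.4  0.1  0.4] gap 0.0857
 twist rad 0.337  then d cm [ 75.62  -1.86 -38.2 ]schema error: expected keys gripper, dx, dy, dz, twist
```

```bash

python3 -m creep '[{"gripper":4.5,"dx":0,"dy":0,"dz":0,"twist":0.112},{"gripper":4.5,"dx":0,"dy":0,"dz":0,"twist":0.112},{"gripper":4.5,"dx":0,"dy":0,"dz":0,"twist":0.112}]' 20
python3 -c "
from h import *
go([.5284,.3078,.25],97.4)"
```

```text
t: 0.65
position: [0.247, -0.4912, 0.231]
eef_rot: [-90.0, -0.0, 96.9]
force: [0.3, -0.3, -1.0]
finger_gap: 0.0514
t 0.65 yaw 96.86 pos [ 0.247  -0.4912  0.231 ] rot [-9.000e+01 -3.000e-02  9.686e+01] F [ 0.3 -0.3 -1. ] gap 0.0514
 twist rad -0.009  then d cm [ 75.61  -1.86 -38.2 ]
```

```bash

python3 -m creep '[{"gripper":4.5,"dx":3.4,"dy":-0.2,"dz":-1.7,"twist":-0.009},{"gripper":4.5,"dx":3.4,"dy":-0.2,"dz":-1.7,"twist":0},{"gripper":4.5,"dx":3.4,"dy":-0.2,"dz":-1.7,"twist":0},{"gripper":4.5,"dx":3.4,"dy":-0.2,"dz":-1.7,"twist":0},{"gripper":4.5,"dx":3.4,"dy":-0.2,"dz":-1.7,"twist":0},{"gripper":4.5,"dx":3.4,"dy":-0.2,"dz":-1.7,"twist":0},{"gripper":4.5,"dx":3.4,"dy":-0.2,"dz":-1.7,"twist":0},{"gripper":4.5,"dx":3.4,"dy":-0.2,"dz":-1.7,"twist":0},{"gripper":4.5,"dx":3.4,"dy":-0.2,"dz":-1.7,"twist":0},{"gripper":4.5,"dx":3.4,"dy":-0.2,"dz":-1.7,"twist":0},{"gripper":4.5,"dx":3.4,"dy":0,"dz":-1.7,"twist":0},{"gripper":4.5,"dx":3.4,"dy":0,"dz":-1.7,"twist":0}]'
python3 -c "
from h import *
go([.5284,.3078,.25],97.4)"
```

```text
t: 1.65
position: [0.4033, -0.049, 0.2514]
eef_rot: [-90.2, -0.2, 96.3]
force: [2.0, -0.3, -1.0]
finger_gap: 0.0449
t 1.65 yaw 96.25 pos [ 0.4033 -0.049   0.2514] rot [-90.15  -0.15  96.25] F [ 2.  -0.3 -1. ] gap 0.0449
 twist rad -0.02  then d cm [ 33.77   0.28 -17.  ]
```

```bash

python3 -m creep '[{"gripper":4.5,"dx":3.4,"dy":0,"dz":-1.7,"twist":-0.02},{"gripper":4.5,"dx":3.4,"dy":0,"dz":-1.7,"twist":0},{"gripper":4.5,"dx":3.4,"dy":0,"dz":-1.7,"twist":0},{"gripper":4.5,"dx":3.4,"dy":0,"dz":-1.7,"twist":0},{"gripper":4.5,"dx":3.4,"dy":0,"dz":-1.7,"twist":0},{"gripper":4.5,"dx":3.4,"dy":0,"dz":-1.7,"twist":0},{"gripper":4.5,"dx":3.4,"dy":0,"dz":-1.7,"twist":0},{"gripper":4.5,"dx":3.4,"dy":0,"dz":-1.7,"twist":0},{"gripper":4.5,"dx":3.4,"dy":0,"dz":-1.7,"twist":0},{"gripper":4.5,"dx":3,"dy":0,"dz":-1.5,"twist":0},{"gripper":4.5,"dx":0,"dy":0,"dz":0,"twist":0}]'
python3 -c "
from h import *
go([.5284,.3078,.14],97.4)"
```

```text
t: 2.57
position: [0.5282, 0.3319, 0.2533]
eef_rot: [-90.4, -0.2, 97.9]
force: [-1.5, -1.3, -2.0]
finger_gap: 0.0449
t 2.57 yaw 97.93 pos [0.5282 0.3319 0.2533] rot [-90.39  -0.22  97.93] F [-1.5 -1.3 -2. ] gap 0.0449
 twist rad 0.009  then d cm [-2.43 11.32  0.37]
```

```bash

python3 -m creep '[{"gripper":4.5,"dx":-2.4,"dy":3,"dz":0.3,"twist":0.01},{"gripper":4.5,"dx":0,"dy":3,"dz":0,"twist":0},{"gripper":4.5,"dx":0,"dy":2,"dz":0,"twist":0},{"gripper":4.5,"dx":0,"dy":0,"dz":0,"twist":0}]'
python3 -c "
from h import *
go([.5284,.3078,.14],97.4)
t=cam('top'); s=cam('scene')
a=crop(s,150,195,260,345,4)
b=crop(t,128,190,208,250,5)
c=np.zeros((600,840,3),np.uint8); c[:600,:440]=a; c[:300,440:840]=b
cv2.imwrite('pics/n1.png',c[:,:800])
"
```

```text
t: 2.9
position: [0.5302, 0.3116, 0.1693]
eef_rot: [-90.5, -0.3, 97.6]
force: [-0.4, -0.7, -0.3]
finger_gap: 0.0447
t 2.9 yaw 97.56 pos [0.5302 0.3116 0.1693] rot [-90.47  -0.28  97.56] F [-0.4 -0.7 -0.3] gap 0.0447
 twist rad 0.003  then d cm [-0.36  2.93  0.25]
```

View pics/n1.png

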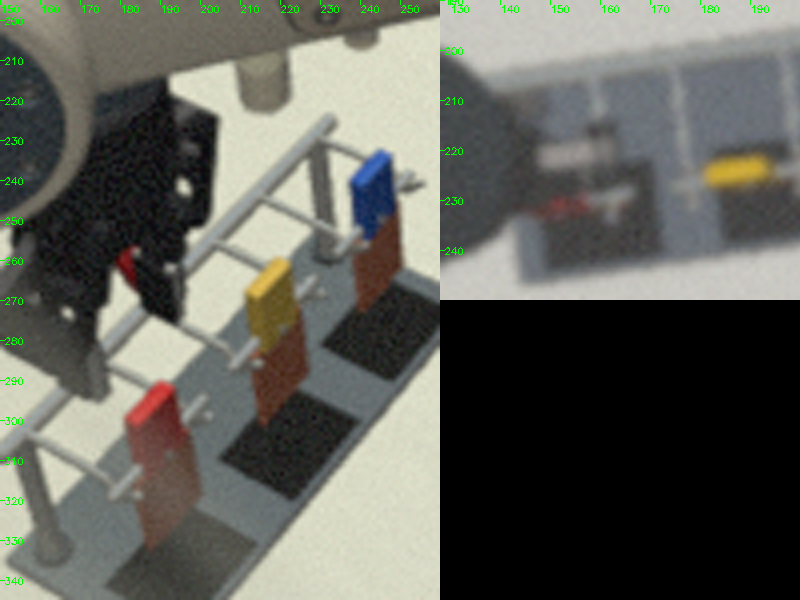

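The crop shows the open fingers above red, with fingertip bottoms near (172,294) and (193,275) in "scene". The red grip top is near (187,296).

```bash

python3 -c "
from h import *
s=cam('scene'); o=env.observe(); R=Ro.from_euler('xyz',o['eef_rot'],degrees=True)
for b in(0,-.004,-.008):
  for sx in(1,-1):
    print(b,sx,proj(s,R.apply([[sx*a,b,z] for a in(.0224,.037) for z in(-.011,.011)])+o['position']).round(1).tolist())
print(proj(s,standp([[x,.09+y,.139] for x in(-.005,.005) for y in(-.014,.014)])).round(1).tolist())
go([.5284,.3078,.14],97.4)
"
```

```text
0 1 [[166.1, 287.7], [175.7, 293.0], [160.5, 293.3], [170.2, 298.7]]
0 -1 [[182.5, 271.2], [191.9, 276.2], [187.6, 266.0], [197.0, 271.0]]
-0.004 1 [[165.8, 286.2], [175.4, 291.6], [160.2, 291.8], [169.9, 297.3]]
-0.004 -1 [[182.2, 269.8], [191.7, 274.8], [187.3, 264.6], [196.8, 269.5]]
-0.008 1 [[165.4, 284.8], [175.1, 290.1], [159.8, 290.4], [169.5, 295.8]]
-0.008 -1 [[181.9, 268.3], [191.4, 273.3], [187.1, 263.2], [196.6, 268.1]]
[[192.8, 289.9], [183.0, 300.4], [188.6, 287.7], [178.8, 298.0]]
t 3.05 yaw 97.6 pos [0.5329 0.313  0.1754] rot [-90.98  -0.47  97.6 ] F [-0.1 -0.2  1. ] gap 0.045
 twist rad 0.004  then d cm [-0.49  3.53  0.57]
```

```bash

python3 -c "
from h import *
for i in range(4):
    cam('top'); go([.5284,.3078,.14],97.4); print(env.observe()['joint_vel'].round(2))
"
```

```text
t 3.1 yaw 97.61 pos [0.5332 0.3133 0.1761] rot [-91.05  -0.53  97.61] F [ 0.2  0.5 -0. ] gap 0.0452
 twist rad 0.004  then d cm [-0.52  3.6   0.61]
[-0.09 -0.5   0.51 -0.16  0.23 -0.08]
t 3.15 yaw 97.61 pos [0.5332 0.3135 0.1763] rot [-91.07  -0.56  97.61] F [0.  0.  0.7] gap 0.0447
 twist rad 0.004  then d cm [-0.54  3.62  0.62]
[-0.05 -0.24 -0.16 -0.16  0.32 -0.04]
t 3.2 yaw 97.61 pos [0.5331 0.3135 0.1762] rot [-91.07  -0.57  97.61] F [-0.4  0.6  0.8] gap 0.0448
 twist rad 0.004  then d cm [-0.54  3.6   0.61]
[-0.08  0.03 -0.51 -0.37  0.19 -0.01]
t 3.25 yaw 97.6 pos [0.533  0.3135 0.1759] rot [-91.04  -0.57  97.6 ] F [-1.   0.3 -0.1] gap 0.0452
 twist rad 0.004  then d cm [-0.54  3.58  0.59]
[ 0.14  0.25 -0.57 -0.26  0.13  0.02]
```

```bash

python3 -m creep '[{"gripper":4.5,"dx":-0.5,"dy":1,"dz":0.6,"twist":0.004},{"gripper":4.5,"dx":0,"dy":1.5,"dz":0,"twist":0},{"gripper":4.5,"dx":0,"dy":1,"dz":0,"twist":0},{"gripper":4.5,"dx":0,"dy":0.7,"dz":0,"twist":0},{"gripper":4.5,"dx":0,"dy":0.4,"dz":0,"twist":0},{"gripper":4.5,"dx":0,"dy":0.2,"dz":0,"twist":0},{"gripper":4.5,"dx":0,"dy":0.2,"dz":0,"twist":0}]'
python3 -c "
from h import *
cam('top');cam('top');go([.5284,.3078,.11],97.4)"
```

```text
t: 3.83
position: [0.5314, 0.3106, 0.1301]
eef_rot: [-91.6, -0.9, 97.4]
force: [0.3, -0.2, 0.1]
finger_gap: 0.045
t 3.93 yaw 97.41 pos [0.5313 0.3105 0.1299] rot [-91.6   -0.9   97.41] F [0.3 0.2 0.4] gap 0.0448
 twist rad 0.0  then d cm [-0.26  1.98  0.38]
```

```bash

python3 -m creep '[{"gripper":4.5,"dx":-0.2,"dy":1,"dz":0.3,"twist":0},{"gripper":4.5,"dx":-0.1,"dy":1,"dz":0.2,"twist":0},{"gripper":4.5,"dx":0,"dy":0.7,"dz":0,"twist":0},{"gripper":4.5,"dx":0,"dy":0.3,"dz":0,"twist":0},{"gripper":4.5,"dx":0,"dy":0.2,"dz":0,"twist":0}]'
python3 -c "
from h import *
cam('top');cam('top');go([.5284,.3078,.11],97.4)
t=cam('top'); s=cam('scene')
a=crop(s,150,215,250,345,4)
b=crop(t,128,190,208,250,5)
c=np.zeros((520,800,3),np.uint8); c[:,:400]=a; c[:300,400:]=b
cv2.imwrite('pics/n2.png',c)"
```

```text
t: 4.35
position: [0.5296, 0.3085, 0.1056]
eef_rot: [-92.1, -1.0, 97.5]
force: [-7.0, -1.6, 11.3]
finger_gap: 0.0448
t 4.45 yaw 97.55 pos [0.5296 0.3085 0.1055] rot [-92.13  -1.01  97.55] F [-8.2 -1.5 14.1] gap 0.0453
 twist rad 0.003  then d cm [-0.05 -0.45  0.11]
```

View pics/n2.png

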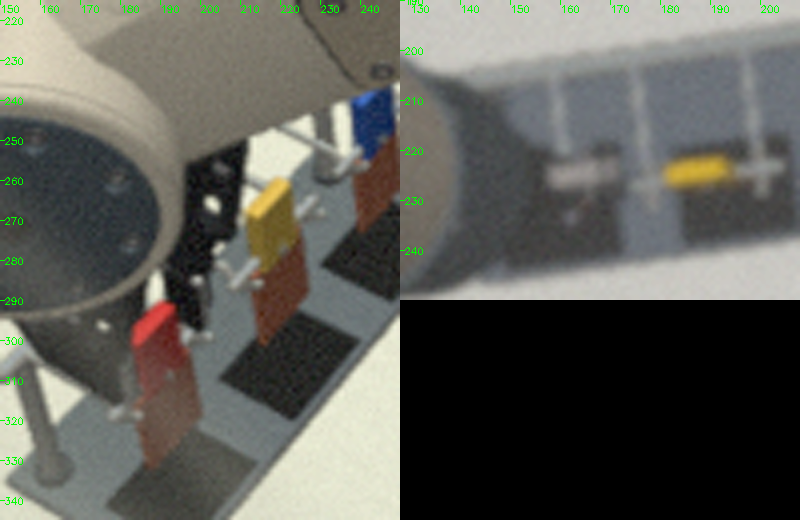

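The picture shows the fingers either side of the red block, in contact with the hooks (14 N up) at TCP z 0.1055. I'll back off 5 mm, then close.

```bash

python3 -m creep '[{"gripper":4.5,"dx":0,"dy":-0.5,"dz":0.1,"twist":0},{"gripper":4.5,"dx":0,"dy":-0.2,"dz":0,"twist":0},{"gripper":4.5,"dx":0,"dy":0,"dz":0,"twist":0},{"gripper":2.4,"dx":0,"dy":0,"dz":0,"twist":0},{"gripper":2.4,"dx":0,"dy":0,"dz":0,"twist":0},{"gripper":2.4,"dx":0,"dy":0,"dz":0,"twist":0},{"gripper":2.4,"dx":0,"dy":0,"dz":0,"twist":0}]' 35
python3 -c "
from h import *
cam('top');go([.5284,.3078,.25],97.4)"
```

```text
t: 5.13
position: [0.529, 0.3088, 0.1138]
eef_rot: [-92.2, -1.0, 97.6]
force: [-1.8, -0.6, 3.6]
finger_gap: 0.0273
t 5.18 yaw 97.59 pos [0.5289 0.3088 0.1138] rot [-92.24  -1.05  97.59] F [-1.1 -0.6  3.6] gap 0.0272
 twist rad 0.003  then d cm [  0.16 -13.61  -0.47]
```

```bash

python3 -m creep '[{"gripper":2.4,"dx":0,"dy":-0.5,"dz":0,"twist":0},{"gripper":2.4,"dx":0,"dy":-1,"dz":0,"twist":0},{"gripper":2.4,"dx":0,"dy":-1,"dz":0,"twist":0},{"gripper":2.4,"dx":0,"dy":-0.5,"dz":0,"twist":0},{"gripper":2.4,"dx":0,"dy":-0.2,"dz":0,"twist":0}]' 35
python3 -c "
from h import *
go([.5284,.3078,.25],97.4)
t=cam('top'); s=cam('scene')
a=crop(s,150,195,250,345,4)
b=crop(t,128,190,208,250,5)
c=np.zeros((600,800,3),np.uint8); c[:,:400]=a; c[:300,400:]=b
cv2.imwrite('pics/n3.png',c)"
```

```text
t: 5.6
position: [0.527, 0.3073, 0.1466]
eef_rot: [-92.0, -0.9, 97.6]
force: [-0.1, -0.8, -0.9]
finger_gap: 0.0272
t 5.6 yaw 97.55 pos [0.527  0.3073 0.1466] rot [-92.04  -0.95  97.55] F [-0.1 -0.8 -0.9] gap 0.0272
 twist rad 0.003  then d cm [  0.2  -10.32  -0.51]
```

View pics/n3.png

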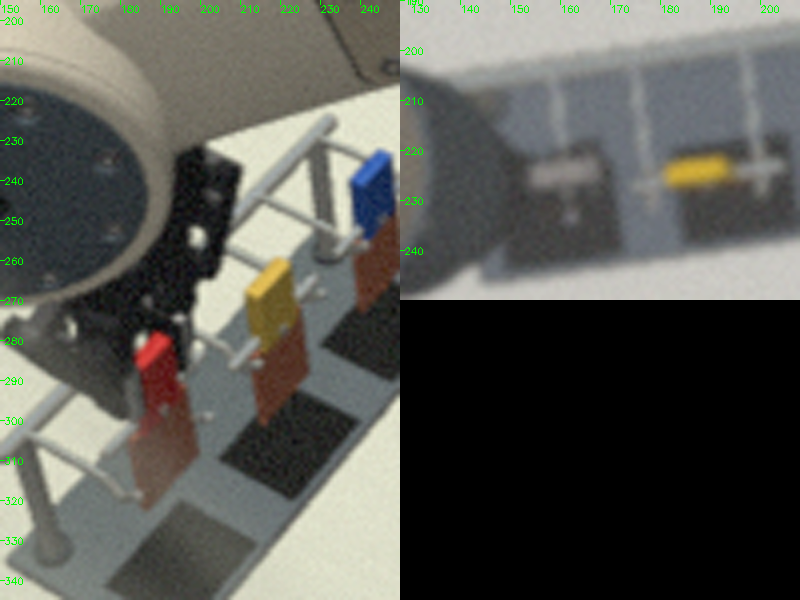

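Red is off its hooks, hanging straight in the jaws: its top moved from row 291 to 279, and the hook ends stay clear. Next I lift it clear and compute the place waypoints.

```bash
cat >> h.py <<'E'
def place(k,zc,zp=.090,off=0.):
    """TCP waypoints; zc: coupon z at TCP, zp: coupon z of the pivot, off: coupon x offset at the pivot (rack x)"""
    o=env.observe(); yt=Ro.from_euler('xyz',o['eef_rot'],degrees=True).apply([0,1,0])
    for name,px,z,th in(('above',-.002,.060,0),('entry',-.002,.027,0),('th10',-.0015,.026,10),('th20',-.001,.025,20),('th30',0,.024,30),('floor',0,-.001,30)):
        e=pocket([[px,0,z]],k)[0]
        u=Ro.from_euler('z',RACK[3],degrees=True).apply([-np.sin(np.radians(th)),0,np.cos(np.radians(th))])
        print(name,'piv',(e+zp*u).round(4)); print('   TCP',(e+zp*u+(zp-zc)*yt+[off,0,0]).round(4))
E
python3 -m creep '[{"gripper":2.4,"dx":0,"dy":-2,"dz":0,"twist":0},{"gripper":2.4,"dx":0,"dy":-3.5,"dz":0,"twist":0},{"gripper":2.4,"dx":0,"dy":-3.5,"dz":0,"twist":0},{"gripper":2.4,"dx":0,"dy":-2.5,"dz":0,"twist":0},{"gripper":2.4,"dx":0,"dy":-1,"dz":0,"twist":0},{"gripper":2.4,"dx":0,"dy":-0.5,"dz":0,"twist":0}]' 35
python3 -c "
from h import *
place(1,.070)
go([.44,-.17,.25],88.1)"
```

```text
t: 6.2
position: [0.5198, 0.3037, 0.2758]
eef_rot: [-91.4, -0.8, 97.5]
force: [-0.6, 0.7, -1.3]
finger_gap: 0.0271
above piv [ 0.4698 -0.1683  0.1766]
   TCP [ 0.4702 -0.168   0.1566]
entry piv [ 0.4863 -0.1688  0.148 ]
   TCP [ 0.4867 -0.1685  0.128 ]
th10 piv [ 0.4716 -0.1684  0.146 ]
   TCP [ 0.472 -0.168  0.126]
th20 piv [ 0.4574 -0.1679  0.1413]
   TCP [ 0.4578 -0.1676  0.1214]
th30 piv [ 0.4445 -0.1675  0.1343]
   TCP [ 0.445  -0.1671  0.1144]
floor piv [ 0.457  -0.1679  0.1127]
   TCP [ 0.4575 -0.1675  0.0927]
t 6.2 yaw 97.5 pos [0.5198 0.3037 0.2758] rot [-91.41  -0.77  97.5 ] F [-0.6  0.7 -1.3] gap 0.0271
 twist rad 0.164  then d cm [-47.64   1.78   6.45]
```

```bash

python3 -m creep '[{"gripper":2.4,"dx":-1,"dy":0,"dz":0,"twist":0.082},{"gripper":2.4,"dx":-2.5,"dy":0,"dz":0.2,"twist":0.082},{"gripper":2.4,"dx":-3.7,"dy":0.1,"dz":0.3,"twist":0},{"gripper":2.4,"dx":-3.7,"dy":0.2,"dz":0.3,"twist":0},{"gripper":2.4,"dx":-3.7,"dy":0.2,"dz":0.3,"twist":0},{"gripper":2.4,"dx":-3.7,"dy":0.2,"dz":0.3,"twist":0},{"gripper":2.4,"dx":-3.7,"dy":0.2,"dz":0.3,"twist":0},{"gripper":2.4,"dx":-3.7,"dy":0.2,"dz":0.3,"twist":0},{"gripper":2.4,"dx":-3.7,"dy":0.2,"dz":0.3,"twist":0},{"gripper":2.4,"dx":-3.7,"dy":0.2,"dz":0.3,"twist":0},{"gripper":2.4,"dx":-3.7,"dy":0.2,"dz":0.3,"twist":0},{"gripper":2.4,"dx":-3.7,"dy":0.2,"dz":0.3,"twist":0}]' 35
python3 -c "
from h import *
go([.47,-.168,.22],88.1)"
```

```text
t: 7.2
position: [0.4695, -0.1093, 0.2373]
eef_rot: [-90.5, -1.0, 88.2]
force: [0.9, -0.0, -0.5]
finger_gap: 0.0274
t 7.2 yaw 88.24 pos [ 0.4695 -0.1093  0.2373] rot [-90.46  -0.96  88.24] F [ 0.9 -0.  -0.5] gap 0.0274
 twist rad 0.002  then d cm [-5.9   1.64 -0.23]
```

```bash

python3 -m creep '[{"gripper":2.4,"dx":-2,"dy":0.5,"dz":0,"twist":0},{"gripper":2.4,"dx":-1,"dy":1,"dz":0,"twist":0},{"gripper":2.4,"dx":-0.5,"dy":0.7,"dz":0,"twist":0},{"gripper":2.4,"dx":-0.3,"dy":0.4,"dz":0,"twist":0},{"gripper":2.4,"dx":0,"dy":0.3,"dz":0,"twist":0}]' 35
python3 -c "
from h import *
cam('top');cam('top');go([.4702,-.168,.175],88.1)"
```

```text
t: 7.62
position: [0.4641, -0.1546, 0.2025]
eef_rot: [-90.1, -1.0, 87.7]
force: [-0.5, 0.4, -0.1]
finger_gap: 0.0269
t 7.72 yaw 87.78 pos [ 0.4642 -0.1539  0.2027] rot [-90.07  -0.97  87.78] F [-0.4  0.1 -0.2] gap 0.0273
 twist rad -0.006  then d cm [-1.44  2.74 -0.64]
```

```bash

python3 -m creep '[{"gripper":2.4,"dx":-1,"dy":1,"dz":-0.4,"twist":-0.006},{"gripper":2.4,"dx":-0.6,"dy":1.2,"dz":-0.3,"twist":0},{"gripper":2.4,"dx":-0.3,"dy":0.8,"dz":-0.2,"twist":0},{"gripper":2.4,"dx":0,"dy":0.5,"dz":0,"twist":0},{"gripper":2.4,"dx":0,"dy":0.3,"dz":0,"twist":0},{"gripper":2.4,"dx":0,"dy":0.2,"dz":0,"twist":0}]' 35
python3 -c "
from h import *
cam('top');t=cam('top');go([.4702,-.168,.1566],88.1); place(1,.07)
t=cam('top'); s=cam('scene')
c=np.zeros((600,800,3),np.uint8); c[:600,:480]=crop(s,310,115,430,265,4); c[:280,480:800]=crop(t,325,205,389,261,5)
for i in (0,1):
    d,x0,y0,f,ox=((s,310,115,4,0),(t,325,205,5,480))[i]
    v=c[:,ox:] if i else c[:,:480]
    v=np.ascontiguousarray(v); draw(v,d,pocket(box(.005,.024,.036,.036)[:4],1),x0,y0,f,(0,255,0),E_[:4]); c[:,ox:ox+v.shape[1]]=v
cv2.imwrite('pics/n4.png',c)"
```

```text
t: 8.22
position: [0.4761, -0.1688, 0.1636]
eef_rot: [-90.4, -0.9, 88.6]
force: [-0.1, 0.2, -0.8]
finger_gap: 0.0274
t 8.32 yaw 88.58 pos [ 0.476  -0.1688  0.1637] rot [-90.42  -0.94  88.58] F [-0.9  0.8 -1.2] gap 0.0275
 twist rad 0.008  then d cm [0.05 0.71 0.59]
above piv [ 0.4698 -0.1683  0.1766]
   TCP [ 0.4699 -0.168   0.1566]
entry piv [ 0.4863 -0.1688  0.148 ]
   TCP [ 0.4864 -0.1685  0.128 ]
th10 piv [ 0.4716 -0.1684  0.146 ]
   TCP [ 0.4717 -0.168   0.126 ]
th20 piv [ 0.4574 -0.1679  0.1413]
   TCP [ 0.4575 -0.1676  0.1213]
th30 piv [ 0.4445 -0.1675  0.1343]
   TCP [ 0.4447 -0.1671  0.1144]
floor piv [ 0.457  -0.1679  0.1127]
   TCP [ 0.4572 -0.1675  0.0927]
```

View pics/n4.png

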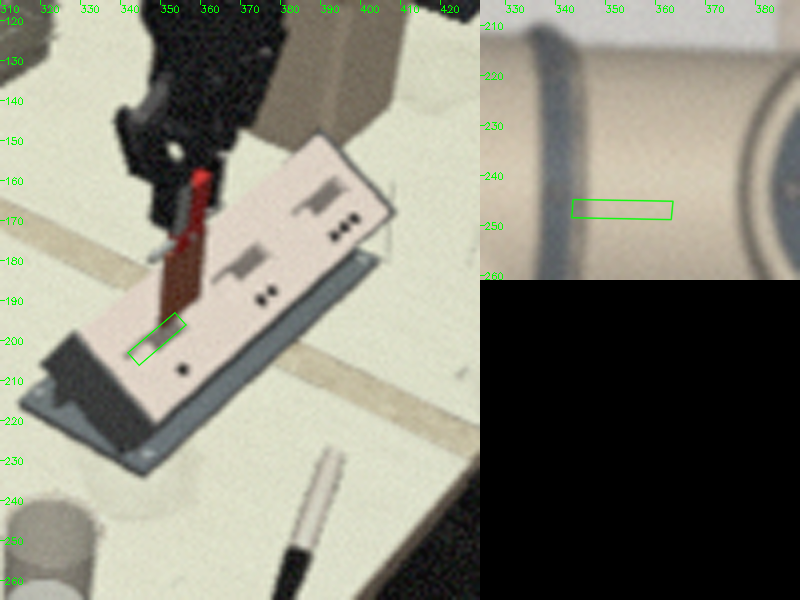

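Red hangs vertically above slot 1: its lower edge corners are at about (350,195) and (358.5,189.5) in "scene". The slot overlay sits on the slot.

```bash

python3 -c "
from h import *
s=cam('scene'); o=env.observe()
print(proj(s,o['position']+Ro.from_euler('z',-1.9,degrees=True).apply([[x,y,-.07] for x in(-.002,.002) for y in(.02,-.02)])).round(1).tolist())
print(proj(s,o['position']+Ro.from_euler('z',-1.9,degrees=True).apply([[x,y,.025] for x in(-.005,.005) for y in(.014,-.014)])).round(1).tolist())
"
python3 -m creep '[{"gripper":2.4,"dx":0,"dy":0.6,"dz":-0.2,"twist":0.008},{"gripper":2.4,"dx":0,"dy":0.8,"dz":-0.2,"twist":0},{"gripper":2.4,"dx":0,"dy":0.6,"dz":-0.2,"twist":0},{"gripper":2.4,"dx":0,"dy":0.4,"dz":-0.1,"twist":0},{"gripper":2.4,"dx":0,"dy":0.2,"dz":-0.1,"twist":0}]' 35
python3 -c "
from h import *
cam('top');go([.4864,-.1685,.128],88.1)"
```

```text
[[348.0, 196.2], [357.9, 187.8], [346.6, 195.4], [356.5, 187.1]]
[[354.2, 163.2], [361.4, 157.4], [350.5, 161.4], [357.8, 155.7]]
t: 8.88
position: [0.4858, -0.1691, 0.137]
eef_rot: [-90.6, -0.9, 88.0]
force: [-0.1, -0.2, -0.3]
finger_gap: 0.0272
t 8.93 yaw 88.04 pos [ 0.4857 -0.169   0.1366] rot [-90.59  -0.93  88.04] F [-0.  -0.  -1.5] gap 0.0272
 twist rad -0.001  then d cm [ 0.04  0.87 -0.06]
```

```bash

python3 -m creep '[{"gripper":2.4,"dx":0,"dy":0.4,"dz":-0.05,"twist":0},{"gripper":2.4,"dx":0,"dy":0.4,"dz":-0.05,"twist":0},{"gripper":2.4,"dx":0,"dy":0.3,"dz":0,"twist":0},{"gripper":2.4,"dx":0,"dy":0.2,"dz":0,"twist":0}]' 35
python3 -c "
from h import *
go([.4864,-.1685,.128],88.1);cam('top');go([.4864,-.1685,.128],88.1)"
```

```text
t: 9.27
position: [0.4894, -0.1695, 0.1252]
eef_rot: [-90.9, -0.8, 88.1]
force: [-4.9, 4.5, 18.6]
finger_gap: 0.0271
t 9.27 yaw 88.11 pos [ 0.4894 -0.1695  0.1252] rot [-90.9   -0.82  88.11] F [-4.9  4.5 18.6] gap 0.0271
 twist rad 0.0  then d cm [ 0.09 -0.28  0.3 ]
t 9.32 yaw 88.11 pos [ 0.4891 -0.1695  0.1253] rot [-90.88  -0.81  88.11] F [-3.2  2.7  9.7] gap 0.0275
 twist rad 0.0  then d cm [ 0.1  -0.28  0.27]
```

```bash

python3 -m creep '[{"gripper":2.4,"dx":0,"dy":-0.1,"dz":0.3,"twist":0},{"gripper":2.4,"dx":0,"dy":0,"dz":0.5,"twist":0},{"gripper":2.4,"dx":0,"dy":0,"dz":0.5,"twist":0},{"gripper":2.4,"dx":0,"dy":0.1,"dz":0.3,"twist":0},{"gripper":2.4,"dx":0,"dy":0.1,"dz":0.2,"twist":0}]' 25
python3 -c "
from h import *
cam('top');go([.4717,-.168,.126],88.1)"
```

```text
t: 9.73
position: [0.477, -0.1695, 0.1278]
eef_rot: [-91.9, -0.7, 88.2]
force: [4.8, 0.8, 4.9]
finger_gap: 0.0273
t 9.78 yaw 88.2 pos [ 0.4768 -0.1695  0.1277] rot [-91.89  -0.71  88.2 ] F [4.  0.8 3.9] gap 0.027
 twist rad 0.002  then d cm [0.13 0.16 0.52]
```

```bash

python3 -m creep '[{"gripper":2.4,"dx":0,"dy":0.1,"dz":0.4,"twist":0},{"gripper":2.4,"dx":0,"dy":0.2,"dz":0.5,"twist":0},{"gripper":2.4,"dx":0,"dy":0.2,"dz":0.5,"twist":0},{"gripper":2.4,"dx":0,"dy":0.2,"dz":0.4,"twist":0},{"gripper":2.4,"dx":0,"dy":0.1,"dz":0.3,"twist":0}]' 25
python3 -c "
from h import *
cam('top');go([.4575,-.168,.1213],88.1)"
python3 -m creep '[{"gripper":2.4,"dx":0,"dy":0.2,"dz":0.4,"twist":0},{"gripper":2.4,"dx":0,"dy":0.3,"dz":0.5,"twist":0},{"gripper":2.4,"dx":0,"dy":0.2,"dz":0.4,"twist":0}]' 25
python3 -c "
from h import *
cam('top');go([.4447,-.1671,.1144],88.1)"
```

```text
t: 10.2
position: [0.4582, -0.1693, 0.1217]
eef_rot: [-92.4, -0.6, 88.3]
force: [3.2, -0.4, 4.1]
finger_gap: 0.027
t 10.25 yaw 88.27 pos [ 0.4576 -0.1692  0.1215] rot [-92.37  -0.61  88.27] F [ 2.  -0.3  3.7] gap 0.0269
 twist rad 0.003  then d cm [0.12 0.02 0.01]
t: 10.5
position: [0.4443, -0.1689, 0.1136]
eef_rot: [-92.4, -0.6, 88.3]
force: [3.2, -0.4, 3.4]
finger_gap: 0.0277
t 10.55 yaw 88.25 pos [ 0.4432 -0.1688  0.1131] rot [-92.31  -0.61  88.25] F [ 2.3 -0.7  2. ] gap 0.0269
 twist rad 0.003  then d cm [ 0.18 -0.13 -0.15]
```

```bash

python3 -m creep '[{"gripper":2.4,"dx":0.05,"dy":0.3,"dz":-0.2,"twist":0},{"gripper":2.4,"dx":0.05,"dy":0.5,"dz":-0.3,"twist":0},{"gripper":2.4,"dx":0,"dy":0.5,"dz":-0.3,"twist":0},{"gripper":2.4,"dx":0,"dy":0.4,"dz":-0.25,"twist":0},{"gripper":2.4,"dx":0,"dy":0.2,"dz":-0.1,"twist":0}]' 30
python3 -c "
from h import *
cam('top');go([.4575,-.1675,.0927],88.1)"
```

```text
t: 10.97
position: [0.4552, -0.1682, 0.0922]
eef_rot: [-92.2, -0.6, 88.2]
force: [-7.7, 2.9, 22.5]
finger_gap: 0.0273
t 11.02 yaw 88.25 pos [ 0.4549 -0.1682  0.0923] rot [-92.11  -0.58  88.25] F [2.8 0.5 3.6] gap 0.0272
 twist rad 0.003  then d cm [ 0.07 -0.03 -0.26]
```

```bash

python3 -m creep '[{"gripper":3.0,"dx":0,"dy":0,"dz":0,"twist":0},{"gripper":4.2,"dx":0,"dy":0,"dz":0,"twist":0},{"gripper":4.2,"dx":0,"dy":0,"dz":0,"twist":0},{"gripper":4.2,"dx":0,"dy":-0.5,"dz":0,"twist":0},{"gripper":4.2,"dx":0,"dy":-1.5,"dz":0,"twist":0},{"gripper":4.2,"dx":0,"dy":-3,"dz":0,"twist":0},{"gripper":4.2,"dx":0,"dy":-3.5,"dz":0,"twist":0},{"gripper":4.2,"dx":0,"dy":-3,"dz":0,"twist":0},{"gripper":4.2,"dx":0,"dy":-1.5,"dz":0,"twist":0},{"gripper":4.2,"dx":0,"dy":-0.5,"dz":0,"twist":0}]' 30
python3 -c "
from h import *
go([.54,.2185,.25],97.4)
s=cam('scene')
c=crop(s,300,135,420,255,5)
for p in((.005,.014,.052,.095),(.002,.02,.036,.054)): draw(c,s,pocket(box(*p),1),300,135,5,(0,255,0))
cv2.imwrite('pics/n5.png',c)"
```

```text
t: 11.85
position: [0.4396, -0.1684, 0.2237]
eef_rot: [-90.1, -0.8, 88.0]
force: [1.1, -0.7, -0.3]
finger_gap: 0.0417
t 11.85 yaw 88.05 pos [ 0.4396 -0.1684  0.2237] rot [-90.09  -0.83  88.05] F [ 1.1 -0.7 -0.3] gap 0.0417
 twist rad -0.163  then d cm [ 37.11  -2.07 -14.94]
```

View pics/n5.png

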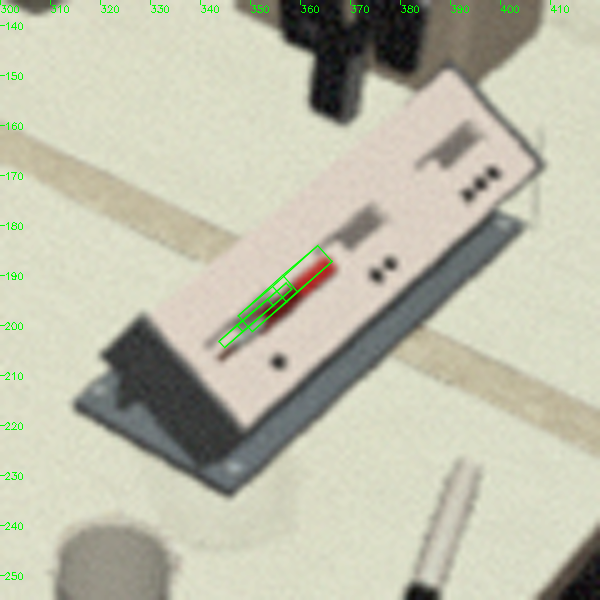

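Red sits in the one-dot slot, leaning at pocket angle. Its grip spans about (352,199) to (366,187) in "scene", close to the predicted box and offset by the same 1–2 px as on the stand. The floor contact came at TCP z 0.0923, against 0.0927 predicted. Next is yellow.

```bash

python3 -m creep '[{"gripper":4.5,"dx":1,"dy":-0.2,"dz":0,"twist":-0.082},{"gripper":4.5,"dx":2.5,"dy":-0.2,"dz":-1,"twist":-0.082},{"gripper":4.5,"dx":3.6,"dy":-0.2,"dz":-1.5,"twist":0},{"gripper":4.5,"dx":3.6,"dy":-0.1,"dz":-1.5,"twist":0},{"gripper":4.5,"dx":3.6,"dy":0,"dz":-1.5,"twist":0},{"gripper":4.5,"dx":3.6,"dy":0,"dz":-1.5,"twist":0},{"gripper":4.5,"dx":3.6,"dy":0,"dz":-1.5,"twist":0},{"gripper":4.5,"dx":3.6,"dy":0,"dz":-1.5,"twist":0},{"gripper":4.5,"dx":3.6,"dy":0,"dz":-1.5,"twist":0},{"gripper":4.5,"dx":2.5,"dy":0,"dz":-1,"twist":0},{"gripper":4.5,"dx":1.3,"dy":0,"dz":-0.5,"twist":0},{"gripper":4.5,"dx":0.6,"dy":0,"dz":-0.2,"twist":0}]' 20
python3 -c "
from h import *
cam('top');go([.54,.2185,.16],97.4)"
```

```text
t: 12.9
position: [0.5228, 0.1902, 0.2158]
eef_rot: [-88.4, -0.6, 97.5]
force: [-0.9, -0.5, -0.2]
finger_gap: 0.0448
t 12.95 yaw 97.49 pos [0.5226 0.1903 0.2154] rot [-88.35  -0.64  97.49] F [ 0.3  1.2 -0.5] gap 0.045
 twist rad 0.002  then d cm [ 2.51  5.51 -2.24]
```

```bash

python3 -m creep '[{"gripper":4.5,"dx":1,"dy":0.5,"dz":-1,"twist":0},{"gripper":4.5,"dx":1,"dy":1.5,"dz":-1,"twist":0},{"gripper":4.5,"dx":0.5,"dy":2,"dz":-0.4,"twist":0},{"gripper":4.5,"dx":0.2,"dy":1.2,"dz":-0.1,"twist":0},{"gripper":4.5,"dx":0,"dy":0.7,"dz":0,"twist":0},{"gripper":4.5,"dx":0,"dy":0.3,"dz":0,"twist":0}]' 20
python3 -c "
from h import *
cam('top');go([.54,.2185,.111],97.4)"
```

```text
t: 13.45
position: [0.5411, 0.2151, 0.1486]
eef_rot: [-88.1, -0.5, 97.2]
force: [0.1, 0.4, -0.3]
finger_gap: 0.0449
t 13.5 yaw 97.22 pos [0.5409 0.215  0.1484] rot [-88.07  -0.48  97.22] F [-0.3  0.1 -1.3] gap 0.0447
 twist rad -0.003  then d cm [ 0.33  3.75 -0.08]
```

```bash

python3 -m creep '[{"gripper":4.5,"dx":0.2,"dy":0.8,"dz":0,"twist":0},{"gripper":4.5,"dx":0.1,"dy":1.2,"dz":0,"twist":0},{"gripper":4.5,"dx":0,"dy":0.9,"dz":0,"twist":0},{"gripper":4.5,"dx":0,"dy":0.5,"dz":0,"twist":0},{"gripper":4.5,"dx":0,"dy":0.3,"dz":0,"twist":0},{"gripper":4.5,"dx":0,"dy":0.1,"dz":0,"twist":0}]' 20
python3 -c "
from h import *
cam('top');go([.54,.2185,.111],97.4)"
```

```text
t: 14.0
position: [0.5405, 0.2163, 0.1114]
eef_rot: [-88.4, -0.6, 97.1]
force: [-1.0, 0.1, 0.4]
finger_gap: 0.0449
t 14.05 yaw 97.08 pos [0.5404 0.2163 0.1114] rot [-88.39  -0.58  97.08] F [-0.9  0.4 -0. ] gap 0.0448
 twist rad -0.006  then d cm [0.22 0.05 0.01]
```

```bash

python3 -m creep '[{"gripper":4.5,"dx":0.2,"dy":0.05,"dz":0,"twist":-0.005},{"gripper":2.4,"dx":0,"dy":0,"dz":0,"twist":0},{"gripper":2.4,"dx":0,"dy":0,"dz":0,"twist":0},{"gripper":2.4,"dx":0,"dy":0,"dz":0,"twist":0},{"gripper":2.4,"dx":0,"dy":0,"dz":0,"twist":0}]' 35
python3 -c "
from h import *
go([.54,.2185,.111],97.4)"
python3 -m creep '[{"gripper":2.4,"dx":0,"dy":-0.5,"dz":0,"twist":0},{"gripper":2.4,"dx":0,"dy":-1,"dz":0,"twist":0},{"gripper":2.4,"dx":0,"dy":-2,"dz":0,"twist":0},{"gripper":2.4,"dx":0,"dy":-3.5,"dz":0,"twist":0},{"gripper":2.4,"dx":0,"dy":-3.5,"dz":0,"twist":0},{"gripper":2.4,"dx":0,"dy":-2,"dz":0,"twist":0},{"gripper":2.4,"dx":0,"dy":-0.7,"dz":0,"twist":0},{"gripper":2.4,"dx":0,"dy":-0.3,"dz":0,"twist":0}]' 35
python3 -c "
from h import *
go([.47,-.26,.23],88.1)
s=cam('scene');h=cv2.cvtColor(s['color'],cv2.COLOR_RGB2HSV).astype(int);m=((h[...,0]>17)&(h[...,0]<32)&(h[...,1]>150)&(h[...,2]>60))[180:330,160:260]; print('yellow px',np.argwhere(m).mean(0)[::-1]+[160,180],m.sum())
o=env.observe(); print('pred',proj(s,o['position']+[0,0,.01]))"
```

```text
t: 14.47
position: [0.5409, 0.2192, 0.1128]
eef_rot: [-88.5, -0.7, 97.4]
force: [0.0, 0.4, -1.9]
finger_gap: 0.0273
t 14.47 yaw 97.43 pos [0.5409 0.2192 0.1128] rot [-88.54  -0.65  97.43] F [ 0.   0.4 -1.9] gap 0.0273
 twist rad 0.001  then d cm [-0.06  0.18  0.1 ]
t: 15.13
position: [0.5436, 0.2167, 0.2561]
eef_rot: [-88.4, -0.6, 97.4]
force: [0.6, -0.2, -1.3]
finger_gap: 0.0274
t 15.13 yaw 97.38 pos [0.5436 0.2167 0.2561] rot [-88.4   -0.57  97.38] F [ 0.6 -0.2 -1.3] gap 0.0274
 twist rad 0.162  then d cm [-47.91   2.3    5.72]
yellow px [211.90857143 214.35428571] 175
pred [[207.91572413 213.36401113]]
```

```bash

python3 -m creep '[{"gripper":2.4,"dx":-1,"dy":0,"dz":0,"twist":0.082},{"gripper":2.4,"dx":-2.5,"dy":0,"dz":0.3,"twist":0.082},{"gripper":2.4,"dx":-3.8,"dy":0.1,"dz":0.5,"twist":0},{"gripper":2.4,"dx":-3.8,"dy":0.1,"dz":0.5,"twist":0},{"gripper":2.4,"dx":-3.8,"dy":0.1,"dz":0.5,"twist":0},{"gripper":2.4,"dx":-3.8,"dy":0.1,"dz":0.5,"twist":0},{"gripper":2.4,"dx":-3.8,"dy":0.1,"dz":0.5,"twist":0},{"gripper":2.4,"dx":-3.8,"dy":0.1,"dz":0.5,"twist":0},{"gripper":2.4,"dx":-3.8,"dy":0.1,"dz":0.5,"twist":0},{"gripper":2.4,"dx":-3.8,"dy":0.1,"dz":0.5,"twist":0},{"gripper":2.4,"dx":-3.8,"dy":0.1,"dz":0.5,"twist":0},{"gripper":2.4,"dx":-3.8,"dy":0.1,"dz":0.5,"twist":0}]' 35
python3 -c "
from h import *
go([.47,-.26,.22],88.1); place(2,.069)"
```

```text
t: 16.18
position: [0.4655, -0.2055, 0.226]
eef_rot: [-86.5, -0.2, 88.2]
force: [0.7, -0.3, -0.3]
finger_gap: 0.0274
t 16.18 yaw 88.19 pos [ 0.4655 -0.2055  0.226 ] rot [-86.51  -0.21  88.19] F [ 0.7 -0.3 -0.3] gap 0.0274
 twist rad 0.002  then d cm [-5.43  0.54 -0.67]
above piv [ 0.4668 -0.2582  0.1766]
   TCP [ 0.4655 -0.2581  0.1556]
entry piv [ 0.4833 -0.2588  0.148 ]
   TCP [ 0.482  -0.2587  0.127 ]
th10 piv [ 0.4686 -0.2583  0.146 ]
   TCP [ 0.4673 -0.2582  0.1251]
th20 piv [ 0.4544 -0.2578  0.1413]
   TCP [ 0.4531 -0.2577  0.1204]
th30 piv [ 0.4415 -0.2574  0.1343]
   TCP [ 0.4402 -0.2573  0.1134]
floor piv [ 0.454  -0.2578  0.1127]
   TCP [ 0.4527 -0.2577  0.0917]
```

```bash

python3 -m creep '[{"gripper":2.4,"dx":-2.3,"dy":0.5,"dz":0,"twist":0},{"gripper":2.4,"dx":-1.2,"dy":1,"dz":-0.1,"twist":0},{"gripper":2.4,"dx":-0.6,"dy":1,"dz":-0.1,"twist":0},{"gripper":2.4,"dx":-0.4,"dy":0.8,"dz":-0.1,"twist":0},{"gripper":2.4,"dx":-0.2,"dy":0.5,"dz":0,"twist":0},{"gripper":2.4,"dx":-0.2,"dy":0.3,"dz":0,"twist":0}]' 35
python3 -c "
from h import *
cam('top');go([.4655,-.2581,.1556],88.1)"
```

```text
t: 16.68
position: [0.4574, -0.261, 0.1744]
eef_rot: [-85.7, -0.4, 87.7]
force: [-0.3, 1.1, -1.9]
finger_gap: 0.0272
t 16.73 yaw 87.7 pos [ 0.4571 -0.2608  0.1739] rot [-85.68  -0.44  87.7 ] F [-0.9  0.5 -1.9] gap 0.0271
 twist rad -0.007  then d cm [ 0.29  1.76 -0.96]
```

```bash

python3 -m creep '[{"gripper":2.4,"dx":0.2,"dy":0.4,"dz":-0.4,"twist":-0.007},{"gripper":2.4,"dx":0.1,"dy":0.4,"dz":-0.5,"twist":0},{"gripper":2.4,"dx":0,"dy":0.4,"dz":-0.4,"twist":0},{"gripper":2.4,"dx":0,"dy":0.2,"dz":-0.2,"twist":0},{"gripper":2.4,"dx":0,"dy":0.1,"dz":-0.1,"twist":0}]' 35
python3 -c "
from h import *
cam('top');go([.485,-.2587,.127],88.1);place(2,.069)"
```

```text
t: 17.15
position: [0.4754, -0.2554, 0.1574]
eef_rot: [-85.8, -0.4, 88.4]
force: [0.5, -0.4, -0.4]
finger_gap: 0.027
t 17.2 yaw 88.41 pos [ 0.4753 -0.2553  0.1572] rot [-85.82  -0.45  88.41] F [-0.3 -1.1 -1.5] gap 0.0275
 twist rad 0.005  then d cm [-0.33  2.94 -1.19]
above piv [ 0.4668 -0.2582  0.1766]
   TCP [ 0.4653 -0.258   0.1556]
entry piv [ 0.4833 -0.2588  0.148 ]
   TCP [ 0.4817 -0.2586  0.1271]
th10 piv [ 0.4686 -0.2583  0.146 ]
   TCP [ 0.4671 -0.2581  0.1251]
th20 piv [ 0.4544 -0.2578  0.1413]
   TCP [ 0.4528 -0.2576  0.1204]
th30 piv [ 0.4415 -0.2574  0.1343]
   TCP [ 0.44   -0.2572  0.1134]
floor piv [ 0.454  -0.2578  0.1127]
   TCP [ 0.4525 -0.2576  0.0918]
```

```bash

python3 -m creep '[{"gripper":2.4,"dx":-0.2,"dy":0.5,"dz":-0.3,"twist":0.004},{"gripper":2.4,"dx":-0.1,"dy":0.7,"dz":-0.3,"twist":0},{"gripper":2.4,"dx":0,"dy":0.5,"dz":-0.25,"twist":0},{"gripper":2.4,"dx":0,"dy":0.3,"dz":-0.1,"twist":0},{"gripper":2.4,"dx":0,"dy":0.2,"dz":-0.05,"twist":0}]' 35
python3 -c "
from h import *
cam('top');go([.485,-.2587,.127],88.1)"
```

```text
t: 17.62
position: [0.485, -0.2589, 0.1329]
eef_rot: [-85.9, -0.4, 88.2]
force: [0.6, -0.5, -1.1]
finger_gap: 0.0276
t 17.67 yaw 88.16 pos [ 0.4848 -0.2587  0.1325] rot [-85.86  -0.43  88.16] F [-0.2  0.3 -0.8] gap 0.027
 twist rad 0.001  then d cm [-0.    0.54 -0.06]
```

```bash

python3 -m creep '[{"gripper":2.4,"dx":0,"dy":0.3,"dz":-0.05,"twist":0},{"gripper":2.4,"dx":0,"dy":0.3,"dz":0,"twist":0},{"gripper":2.4,"dx":0,"dy":0.1,"dz":0,"twist":0},{"gripper":2.4,"dx":0,"dy":0.1,"dz":0,"twist":0}]' 35
python3 -c "
from h import *
cam('top');go([.4671,-.2581,.1251],88.1)"
```

```text
t: 18.0
position: [0.4862, -0.2592, 0.125]
eef_rot: [-86.1, -0.3, 88.2]
force: [1.6, -0.2, 0.3]
finger_gap: 0.0271
t 18.05 yaw 88.18 pos [ 0.4861 -0.2592  0.1248] rot [-86.08  -0.35  88.18] F [ 1.8 -0.1  0.9] gap 0.0275
 twist rad 0.001  then d cm [0.05 0.1  1.9 ]
```

```bash

python3 -m creep '[{"gripper":2.4,"dx":0,"dy":-0.05,"dz":0.3,"twist":0},{"gripper":2.4,"dx":0,"dy":0.05,"dz":0.5,"twist":0},{"gripper":2.4,"dx":0,"dy":0.05,"dz":0.4,"twist":0},{"gripper":2.4,"dx":0,"dy":0.1,"dz":0.3,"twist":0}]' 25
python3 -c "
from h import *
cam('top');go([.4671,-.2581,.1251],88.1)"
python3 -m creep '[{"gripper":2.4,"dx":0,"dy":0.15,"dz":0.4,"twist":0},{"gripper":2.4,"dx":0,"dy":0.2,"dz":0.5,"twist":0},{"gripper":2.4,"dx":0,"dy":0.2,"dz":0.5,"twist":0},{"gripper":2.4,"dx":0,"dy":0.2,"dz":0.3,"twist":0}]' 25
python3 -c "
from h import *
cam('top');go([.4528,-.2576,.1204],88.1)"
```

```text
t: 18.38
position: [0.475, -0.259, 0.1263]
eef_rot: [-86.8, -0.3, 88.2]
force: [4.7, 0.9, 2.5]
finger_gap: 0.0274
t 18.43 yaw 88.23 pos [ 0.4746 -0.259   0.1263] rot [-86.76  -0.27  88.23] F [ 4.5 -0.2  0.5] gap 0.027
 twist rad 0.002  then d cm [0.06 0.16 0.74]
t: 18.77
position: [0.4586, -0.2591, 0.1228]
eef_rot: [-87.2, -0.1, 88.3]
force: [3.9, -0.1, 3.8]
finger_gap: 0.0275
t 18.82 yaw 88.29 pos [ 0.458  -0.259   0.1225] rot [-87.18  -0.13  88.29] F [2.8 0.  4.3] gap 0.0277
 twist rad 0.003  then d cm [0.12 0.24 0.51]
```

```bash

python3 -m creep '[{"gripper":2.4,"dx":0,"dy":0.3,"dz":0.4,"twist":0},{"gripper":2.4,"dx":0,"dy":0.3,"dz":0.5,"twist":0},{"gripper":2.4,"dx":0,"dy":0.3,"dz":0.5,"twist":0},{"gripper":2.4,"dx":0,"dy":0.2,"dz":0.3,"twist":0}]' 25
python3 -c "
from h import *
cam('top');go([.44,-.2572,.1134],88.1)"
```

```text
t: 19.15
position: [0.4395, -0.2585, 0.1128]
eef_rot: [-87.2, -0.1, 88.3]
force: [3.1, 1.8, 4.4]
finger_gap: 0.0271
t 19.2 yaw 88.3 pos [ 0.4389 -0.2584  0.1125] rot [-87.18  -0.12  88.3 ] F [2.4 0.8 3.5] gap 0.027
 twist rad 0.003  then d cm [ 0.13 -0.1  -0.1 ]
```

Tilted to 30°. Now push along the pocket axis to the floor (predicted TCP about (0.453, −0.258, 0.092)).

```bash

python3 -m creep '[{"gripper":2.4,"dx":0.05,"dy":0.3,"dz":-0.2,"twist":0},{"gripper":2.4,"dx":0,"dy":0.5,"dz":-0.3,"twist":0},{"gripper":2.4,"dx":0,"dy":0.5,"dz":-0.3,"twist":0},{"gripper":2.4,"dx":0,"dy":0.4,"dz":-0.25,"twist":0},{"gripper":2.4,"dx":0,"dy":0.2,"dz":-0.1,"twist":0}]' 30
python3 -c "
from h import *
place(2,.069);cam('top');go([.4525,-.2576,.0918],88.1)"
```

```text
t: 19.62
position: [0.4503, -0.2586, 0.0913]
eef_rot: [-87.2, -0.1, 88.3]
force: [3.2, 0.5, 4.6]
finger_gap: 0.0276
above piv [ 0.4668 -0.2582  0.1766]
   TCP [ 0.4657 -0.2582  0.1556]
entry piv [ 0.4833 -0.2588  0.148 ]
   TCP [ 0.4822 -0.2587  0.127 ]
th10 piv [ 0.4686 -0.2583  0.146 ]
   TCP [ 0.4675 -0.2582  0.125 ]
th20 piv [ 0.4544 -0.2578  0.1413]
   TCP [ 0.4533 -0.2578  0.1204]
th30 piv [ 0.4415 -0.2574  0.1343]
   TCP [ 0.4405 -0.2573  0.1134]
floor piv [ 0.454  -0.2578  0.1127]
   TCP [ 0.453  -0.2578  0.0917]
t 19.67 yaw 88.29 pos [ 0.4505 -0.2586  0.0911] rot [-8.717e+01 -8.000e-02  8.829e+01] F [ 5.4  0.1 -1.3] gap 0.0272
 twist rad 0.003  then d cm [ 0.11 -0.08 -0.19]
```

```bash

python3 -m creep '[{"gripper":2.4,"dx":0,"dy":0.15,"dz":-0.15,"twist":0},{"gripper":2.4,"dx":0,"dy":0.15,"dz":-0.1,"twist":0},{"gripper":2.4,"dx":0,"dy":0.1,"dz":-0.05,"twist":0}]' 30
python3 -c "
from h import *
cam('top');go([.4525,-.2576,.0918],88.1)"
```

```text
t: 19.92
position: [0.4507, -0.2588, 0.0905]
eef_rot: [-86.8, -0.0, 88.4]
force: [-0.3, 3.3, 9.5]
finger_gap: 0.027
t 19.97 yaw 88.38 pos [ 0.4507 -0.2588  0.0905] rot [-86.79  -0.    88.38] F [-0.6  3.8 13.7] gap 0.0269
 twist rad 0.005  then d cm [ 0.12 -0.14 -0.17]
```

```bash

python3 -m creep '[{"gripper":3.0,"dx":0,"dy":0,"dz":0,"twist":0},{"gripper":4.2,"dx":0,"dy":0,"dz":0,"twist":0},{"gripper":4.2,"dx":0,"dy":0,"dz":0,"twist":0},{"gripper":4.2,"dx":0,"dy":-0.5,"dz":0,"twist":0},{"gripper":4.2,"dx":0,"dy":-1.5,"dz":0,"twist":0},{"gripper":4.2,"dx":0,"dy":-3,"dz":0,"twist":0},{"gripper":4.2,"dx":0,"dy":-3.5,"dz":0,"twist":0},{"gripper":4.2,"dx":0,"dy":-3,"dz":0,"twist":0},{"gripper":4.2,"dx":0,"dy":-1.5,"dz":0,"twist":0},{"gripper":4.2,"dx":0,"dy":-0.5,"dz":0,"twist":0}]' 30
python3 -c "
from h import *
go([.5516,.1293,.24],97.4)
s=cam('scene');h=cv2.cvtColor(s['color'],cv2.COLOR_RGB2HSV).astype(int)
for k,c,a,b in((1,'red',-8,5),(2,'yel',17,32)):
    hh=np.where(h[...,0]>150,h[...,0]-180,h[...,0]); m=((hh>a)&(hh<b)&(h[...,1]>150)&(h[...,2]>60)); m[:150]=0;m[230:]=0;m[:,:330]=0;m[:,420:]=0
    print(c,m.sum(),np.argwhere(m).mean(0)[::-1],'pred top',proj(s,pocket([[0,0,.095]],k)),proj(s,pocket([[0,0,.055]],k)))"
```

```text
t: 20.8
position: [0.4482, -0.2577, 0.222]
eef_rot: [-84.8, -0.5, 88.2]
force: [-0.3, 0.3, 0.3]
finger_gap: 0.0419
t 20.8 yaw 88.17 pos [ 0.4482 -0.2577  0.222 ] rot [-84.77  -0.47  88.17] F [-0.3  0.3  0.3] gap 0.0419
 twist rad -0.161  then d cm [ 37.06  -2.88 -15.03]
red 47 [359.65957447 192.38297872] pred top [[360.92649382 188.09961307]] [[352.52886427 195.64522705]]
yel 37 [381.21621622 173.81081081] pred top [[382.4609222  169.68139231]] [[373.81460893 177.42577283]]
```

```bash

python3 -m creep '[{"gripper":4.5,"dx":1,"dy":-0.3,"dz":0,"twist":-0.082},{"gripper":4.5,"dx":2.5,"dy":-0.3,"dz":-1,"twist":-0.082},{"gripper":4.5,"dx":3.7,"dy":-0.3,"dz":-1.6,"twist":0},{"gripper":4.5,"dx":3.7,"dy":-0.2,"dz":-1.6,"twist":0},{"gripper":4.5,"dx":3.7,"dy":-0.2,"dz":-1.6,"twist":0},{"gripper":4.5,"dx":3.7,"dy":-0.1,"dz":-1.6,"twist":0},{"gripper":4.5,"dx":3.7,"dy":-0.1,"dz":-1.6,"twist":0},{"gripper":4.5,"dx":3.7,"dy":-0.1,"dz":-1.6,"twist":0},{"gripper":4.5,"dx":3.7,"dy":0,"dz":-1.6,"twist":0},{"gripper":4.5,"dx":2.5,"dy":0,"dz":-1,"twist":0},{"gripper":4.5,"dx":1.3,"dy":0,"dz":-0.6,"twist":0},{"gripper":4.5,"dx":0.6,"dy":0,"dz":-0.4,"twist":0}]' 20
python3 -c "
from h import *
cam('top');go([.5516,.1293,.16],97.4)"
```

```text
t: 21.85
position: [0.5406, 0.1094, 0.2124]
eef_rot: [-82.9, -1.5, 97.5]
force: [-0.3, -0.1, -0.4]
finger_gap: 0.0451
t 21.9 yaw 97.46 pos [0.5408 0.1097 0.2118] rot [-82.82  -1.51  97.46] F [ 0.3  1.2 -0.9] gap 0.0451
 twist rad 0.001  then d cm [ 1.67  5.02 -1.97]
```

```bash

python3 -m creep '[{"gripper":4.5,"dx":0.8,"dy":0.7,"dz":-0.7,"twist":0},{"gripper":4.5,"dx":0.7,"dy":2,"dz":-0.7,"twist":0},{"gripper":4.5,"dx":0.3,"dy":2,"dz":-0.4,"twist":0},{"gripper":4.5,"dx":0.1,"dy":0.8,"dz":-0.1,"twist":0},{"gripper":4.5,"dx":0,"dy":0.4,"dz":0,"twist":0},{"gripper":4.5,"dx":0,"dy":0.2,"dz":0,"twist":0}]' 20
python3 -c "
from h import *
cam('top');go([.549,.1293,.111],97.4)"
```

```text
t: 22.4
position: [0.5496, 0.1275, 0.1438]
eef_rot: [-82.6, -1.4, 97.1]
force: [0.2, -0.6, 0.3]
finger_gap: 0.0446
t 22.45 yaw 97.09 pos [0.5495 0.1275 0.1438] rot [-82.62  -1.39  97.09] F [-0.4 -0.4  1.2] gap 0.0449
 twist rad -0.005  then d cm [ 0.11  3.26 -0.4 ]
```

```bash

python3 -m creep '[{"gripper":4.5,"dx":0.1,"dy":0.7,"dz":-0.1,"twist":-0.003},{"gripper":4.5,"dx":0,"dy":1,"dz":-0.15,"twist":0},{"gripper":4.5,"dx":0,"dy":0.8,"dz":-0.1,"twist":0},{"gripper":4.5,"dx":0,"dy":0.5,"dz":-0.05,"twist":0},{"gripper":4.5,"dx":0,"dy":0.2,"dz":0,"twist":0},{"gripper":4.5,"dx":0,"dy":0.1,"dz":0,"twist":0}]' 20
python3 -c "
from h import *
cam('top');go([.549,.1293,.111],97.4)"
```

```text
t: 22.95
position: [0.5505, 0.1283, 0.1103]
eef_rot: [-82.9, -1.5, 97.2]
force: [-0.3, -1.0, 0.4]
finger_gap: 0.0451
t 23.0 yaw 97.19 pos [0.5504 0.1283 0.1102] rot [-82.91  -1.46  97.19] F [-0.7  0.3 -1.2] gap 0.045
 twist rad -0.004  then d cm [ 0.12 -0.06  0.13]
```

```bash

python3 -m creep '[{"gripper":4.5,"dx":0.1,"dy":-0.05,"dz":0.1,"twist":-0.003},{"gripper":2.4,"dx":0,"dy":0,"dz":0,"twist":0},{"gripper":2.4,"dx":0,"dy":0,"dz":0,"twist":0},{"gripper":2.4,"dx":0,"dy":0,"dz":0,"twist":0},{"gripper":2.4,"dx":0,"dy":0,"dz":0,"twist":0}]' 35
python3 -c "
from h import *
go([.549,.1293,.111],97.4)"
python3 -m creep '[{"gripper":2.4,"dx":0,"dy":-0.5,"dz":0,"twist":0},{"gripper":2.4,"dx":0,"dy":-1,"dz":0.1,"twist":0},{"gripper":2.4,"dx":0,"dy":-2,"dz":0.2,"twist":0},{"gripper":2.4,"dx":0,"dy":-3,"dz":0.3,"twist":0},{"gripper":2.4,"dx":0,"dy":-3,"dz":0.3,"twist":0},{"gripper":2.4,"dx":0,"dy":-2,"dz":0.2,"twist":0},{"gripper":2.4,"dx":0,"dy":-1,"dz":0.1,"twist":0},{"gripper":2.4,"dx":0,"dy":-0.4,"dz":0,"twist":0}]' 35
python3 -c "
from h import *
go([.47,-.35,.23],88.1)
s=cam('scene');h=cv2.cvtColor(s['color'],cv2.COLOR_RGB2HSV).astype(int);m=((h[...,0]>105)&(h[...,0]<125)&(h[...,1]>150)&(h[...,2]>60))[160:280,200:300]; print('blue px',np.argwhere(m).mean(0)[::-1]+[200,160],m.sum())
o=env.observe(); print('pred',proj(s,o['position']+[0,0,.01]))"
```

```text
t: 23.42
position: [0.5499, 0.1299, 0.1125]
eef_rot: [-83.1, -1.5, 97.4]
force: [0.2, 0.0, -0.3]
finger_gap: 0.0273
t 23.42 yaw 97.42 pos [0.5499 0.1299 0.1125] rot [-83.07  -1.53  97.42] F [ 0.2  0.  -0.3] gap 0.0273
 twist rad 0.0  then d cm [-0.05  0.16  0.08]
t: 24.08
position: [0.5532, 0.1251, 0.2508]
eef_rot: [-82.9, -1.4, 97.4]
force: [0.8, -0.2, -0.5]
finger_gap: 0.0272
t 24.08 yaw 97.36 pos [0.5532 0.1251 0.2508] rot [-82.91  -1.4   97.36] F [ 0.8 -0.2 -0.5] gap 0.0272
 twist rad 0.162  then d cm [-47.8    1.73   6.57]
blue px [233.98571429 184.77142857] 70
pred [[239.1052092 187.3378035]]
```

```bash

python3 -m creep '[{"gripper":2.4,"dx":-1,"dy":0,"dz":0,"twist":0.082},{"gripper":2.4,"dx":-2.5,"dy":0,"dz":0.3,"twist":0.082},{"gripper":2.4,"dx":-3.8,"dy":0.1,"dz":0.5,"twist":0},{"gripper":2.4,"dx":-3.8,"dy":0.1,"dz":0.5,"twist":0},{"gripper":2.4,"dx":-3.8,"dy":0.1,"dz":0.5,"twist":0},{"gripper":2.4,"dx":-3.8,"dy":0.1,"dz":0.5,"twist":0},{"gripper":2.4,"dx":-3.8,"dy":0.1,"dz":0.5,"twist":0},{"gripper":2.4,"dx":-3.8,"dy":0.1,"dz":0.5,"twist":0},{"gripper":2.4,"dx":-3.8,"dy":0.1,"dz":0.5,"twist":0},{"gripper":2.4,"dx":-3.8,"dy":0.1,"dz":0.5,"twist":0},{"gripper":2.4,"dx":-3.8,"dy":0.1,"dz":0.5,"twist":0},{"gripper":2.4,"dx":-3.8,"dy":0.1,"dz":0.5,"twist":0}]' 35
python3 -c "
from h import *
go([.47,-.35,.2],88.1); place(3,.0685)"
```

```text
t: 25.13
position: [0.4811, -0.2967, 0.2365]
eef_rot: [-82.0, -0.5, 88.3]
force: [1.7, 0.2, -0.5]
finger_gap: 0.0272
t 25.13 yaw 88.29 pos [ 0.4811 -0.2967  0.2365] rot [-82.    -0.46  88.29] F [ 1.7  0.2 -0.5] gap 0.0272
 twist rad 0.003  then d cm [-5.4   3.7   0.42]
above piv [ 0.4638 -0.3482  0.1766]
   TCP [ 0.4608 -0.3479  0.1553]
entry piv [ 0.4803 -0.3487  0.148 ]
   TCP [ 0.4773 -0.3485  0.1267]
th10 piv [ 0.4656 -0.3483  0.146 ]
   TCP [ 0.4626 -0.348   0.1247]
th20 piv [ 0.4514 -0.3478  0.1413]
   TCP [ 0.4484 -0.3475  0.1201]
th30 piv [ 0.4385 -0.3474  0.1343]
   TCP [ 0.4356 -0.3471  0.1131]
floor piv [ 0.451  -0.3478  0.1127]
   TCP [ 0.448  -0.3475  0.0914]
```

```bash

python3 -m creep '[{"gripper":2.4,"dx":-2.2,"dy":0.7,"dz":0.3,"twist":0.003},{"gripper":2.4,"dx":-1.1,"dy":1.5,"dz":0.2,"twist":0},{"gripper":2.4,"dx":-0.5,"dy":1.5,"dz":0,"twist":0},{"gripper":2.4,"dx":-0.2,"dy":1,"dz":0,"twist":0},{"gripper":2.4,"dx":0,"dy":0.5,"dz":-0.1,"twist":0},{"gripper":2.4,"dx":0,"dy":0.3,"dz":0,"twist":0}]' 35
python3 -c "
from h import *
cam('top');go([.466,-.3482,.1555],88.1)"
```

```text
t: 25.63
position: [0.4614, -0.3456, 0.1747]
eef_rot: [-81.5, -0.6, 87.4]
force: [-0.2, -0.5, -0.5]
finger_gap: 0.027
t 25.68 yaw 87.42 pos [ 0.4612 -0.3453  0.1741] rot [-81.43  -0.61  87.42] F [-0.   0.4 -1. ] gap 0.0272
 twist rad -0.012  then d cm [-0.3   1.77 -0.76]
```

```bash

python3 -m creep '[{"gripper":2.4,"dx":-0.2,"dy":0.5,"dz":-0.3,"twist":-0.012},{"gripper":2.4,"dx":-0.1,"dy":0.6,"dz":-0.4,"twist":0},{"gripper":2.4,"dx":0,"dy":0.5,"dz":-0.3,"twist":0},{"gripper":2.4,"dx":0,"dy":0.3,"dz":-0.1,"twist":0},{"gripper":2.4,"dx":0,"dy":0.1,"dz":0,"twist":0}]' 35
python3 -c "
from h import *
cam('top');go([.4795,-.3485,.1267],88.1);place(3,.0685)"|head -8
```

```text
t: 26.1
position: [0.4717, -0.3475, 0.1522]
eef_rot: [-81.6, -0.7, 88.4]
force: [-0.1, 0.1, -0.3]
finger_gap: 0.0267
t 26.15 yaw 88.35 pos [ 0.4716 -0.3474  0.1521] rot [-81.58  -0.66  88.35] F [ 0.5  0.5 -1.3] gap 0.0271
 twist rad 0.004  then d cm [-0.12  2.4  -1.16]
above piv [ 0.4638 -0.3482  0.1766]
   TCP [ 0.4607 -0.3479  0.1553]
entry piv [ 0.4803 -0.3487  0.148 ]
   TCP [ 0.4771 -0.3484  0.1267]
th10 piv [ 0.4656 -0.3483  0.146 ]
   TCP [ 0.4625 -0.3479  0.1248]
```

```bash

python3 -m creep '[{"gripper":2.4,"dx":-0.1,"dy":0.4,"dz":-0.3,"twist":0.004},{"gripper":2.4,"dx":0,"dy":0.5,"dz":-0.3,"twist":0},{"gripper":2.4,"dx":0,"dy":0.4,"dz":-0.2,"twist":0},{"gripper":2.4,"dx":0,"dy":0.3,"dz":-0.1,"twist":0},{"gripper":2.4,"dx":0,"dy":0.1,"dz":-0.05,"twist":0}]' 35
python3 -c "
from h import *
cam('top');go([.4797,-.3485,.1267],88.1)"
```

```text
t: 26.57
position: [0.4797, -0.3485, 0.1331]
eef_rot: [-81.7, -0.6, 88.1]
force: [-0.5, 0.1, -0.7]
finger_gap: 0.0271
t 26.62 yaw 88.13 pos [ 0.4797 -0.3485  0.1329] rot [-81.66  -0.58  88.13] F [ 0.9  0.4 -1.5] gap 0.0272
 twist rad 0.0  then d cm [-0.01  0.62 -0.09]
```

```bash

python3 -m creep '[{"gripper":2.4,"dx":0,"dy":0.3,"dz":-0.05,"twist":0},{"gripper":2.4,"dx":0,"dy":0.3,"dz":-0.05,"twist":0},{"gripper":2.4,"dx":0,"dy":0.1,"dz":0,"twist":0},{"gripper":2.4,"dx":0,"dy":0.1,"dz":0,"twist":0}]' 35
python3 -c "
from h import *
cam('top');go([.4625,-.348,.1248],88.1)"
```

```text
t: 26.95
position: [0.4796, -0.3487, 0.1246]
eef_rot: [-81.7, -0.6, 88.1]
force: [0.8, -1.4, 0.1]
finger_gap: 0.0277
t 27.0 yaw 88.12 pos [ 0.4797 -0.3487  0.1245] rot [-81.7   -0.55  88.12] F [ 0.2  0.8 -0.5] gap 0.0273
 twist rad 0.0  then d cm [0.01 0.21 1.7 ]
```

```bash

python3 -m creep '[{"gripper":2.4,"dx":0,"dy":0,"dz":0.3,"twist":0},{"gripper":2.4,"dx":0,"dy":0.1,"dz":0.5,"twist":0},{"gripper":2.4,"dx":0,"dy":0.1,"dz":0.4,"twist":0},{"gripper":2.4,"dx":0,"dy":0.1,"dz":0.3,"twist":0}]' 25
python3 -c "
from h import *
cam('top');go([.4625,-.348,.1248],88.1)"
python3 -m creep '[{"gripper":2.4,"dx":0,"dy":0.2,"dz":0.4,"twist":0},{"gripper":2.4,"dx":0,"dy":0.25,"dz":0.5,"twist":0},{"gripper":2.4,"dx":0,"dy":0.25,"dz":0.4,"twist":0},{"gripper":2.4,"dx":0,"dy":0.2,"dz":0.3,"twist":0}]' 25
python3 -c "
from h import *
cam('top');go([.4484,-.3475,.1201],88.1)"
```

```text
t: 27.33
position: [0.4688, -0.3489, 0.1252]
eef_rot: [-82.4, -0.4, 88.2]
force: [4.6, -0.9, -0.6]
finger_gap: 0.0273
t 27.38 yaw 88.19 pos [ 0.4682 -0.3489  0.1253] rot [-82.42  -0.39  88.19] F [ 4.1 -0.2 -1.7] gap 0.0276
 twist rad 0.002  then d cm [0.07 0.12 0.57]
t: 27.72
position: [0.4524, -0.3489, 0.1218]
eef_rot: [-82.9, -0.2, 88.3]
force: [3.6, 1.8, 4.5]
finger_gap: 0.0269
t 27.77 yaw 88.26 pos [ 0.4517 -0.3489  0.1216] rot [-82.81  -0.21  88.26] F [2.7 0.7 4.6] gap 0.0269
 twist rad 0.003  then d cm [0.13 0.19 0.32]
```

```bash

python3 -m creep '[{"gripper":2.4,"dx":0,"dy":0.3,"dz":0.4,"twist":0},{"gripper":2.4,"dx":0,"dy":0.35,"dz":0.5,"twist":0},{"gripper":2.4,"dx":0,"dy":0.3,"dz":0.4,"twist":0},{"gripper":2.4,"dx":0,"dy":0.2,"dz":0.2,"twist":0}]' 25
python3 -c "
from h import *
cam('top');go([.4358,-.3471,.1131],88.1)"
python3 -m creep '[{"gripper":2.4,"dx":0.05,"dy":0.25,"dz":-0.2,"twist":0},{"gripper":2.4,"dx":0,"dy":0.45,"dz":-0.35,"twist":0},{"gripper":2.4,"dx":0,"dy":0.45,"dz":-0.35,"twist":0},{"gripper":2.4,"dx":0,"dy":0.35,"dz":-0.3,"twist":0},{"gripper":2.4,"dx":0,"dy":0.2,"dz":-0.15,"twist":0}]' 30
python3 -c "
from h import *
cam('top');go([.4482,-.3475,.0912],88.1)"
```

```text
t: 28.1
position: [0.4341, -0.3485, 0.1127]
eef_rot: [-82.8, -0.2, 88.3]
force: [2.5, 1.2, 4.2]
finger_gap: 0.0271
t 28.15 yaw 88.27 pos [ 0.4337 -0.3484  0.1124] rot [-82.79  -0.18  88.27] F [1.2 1.2 3.2] gap 0.0272
 twist rad 0.003  then d cm [ 0.14 -0.1  -0.2 ]
t: 28.57
position: [0.4454, -0.3486, 0.092]
eef_rot: [-82.7, -0.1, 88.2]
force: [2.7, 1.2, 2.9]
finger_gap: 0.0276
t 28.62 yaw 88.25 pos [ 0.4455 -0.3486  0.0915] rot [-82.69  -0.16  88.25] F [ 4.7 -0.5  0.1] gap 0.0275
 twist rad 0.003  then d cm [ 0.12 -0.   -0.27]
```

```bash

python3 -m creep '[{"gripper":2.4,"dx":0,"dy":0.15,"dz":-0.15,"twist":0},{"gripper":2.4,"dx":0,"dy":0.15,"dz":-0.1,"twist":0},{"gripper":2.4,"dx":0,"dy":0.1,"dz":-0.05,"twist":0}]' 30
python3 -c "
from h import *
cam('top');go([.4482,-.3475,.0912],88.1)"
```

```text
t: 28.87
position: [0.4457, -0.3487, 0.0901]
eef_rot: [-82.3, -0.1, 88.3]
force: [0.7, 4.0, 9.3]
finger_gap: 0.027
t 28.92 yaw 88.32 pos [ 0.4457 -0.3487  0.0901] rot [-82.33  -0.1   88.32] F [-0.2  4.  11.1] gap 0.0274
 twist rad 0.004  then d cm [ 0.13 -0.14 -0.23]
```

Floor contact again (11 N, no further travel). I'll release, back off upward, step clear of the view and check with both cameras.

```bash

python3 -m creep '[{"gripper":3.0,"dx":0,"dy":0,"dz":0,"twist":0},{"gripper":4.2,"dx":0,"dy":0,"dz":0,"twist":0},{"gripper":4.2,"dx":0,"dy":0,"dz":0,"twist":0},{"gripper":4.2,"dx":0,"dy":-0.5,"dz":0,"twist":0},{"gripper":4.2,"dx":0,"dy":-1.5,"dz":0.2,"twist":0},{"gripper":4.2,"dx":0,"dy":-3,"dz":0.4,"twist":0},{"gripper":4.2,"dx":0,"dy":-3.5,"dz":0.4,"twist":0},{"gripper":4.2,"dx":0,"dy":-3,"dz":0.3,"twist":0},{"gripper":4.2,"dx":0,"dy":-1.5,"dz":0.2,"twist":0},{"gripper":4.2,"dx":0,"dy":-0.5,"dz":0,"twist":0}]' 30
python3 -m creep '[{"gripper":4.2,"dx":1,"dy":-0.5,"dz":0.5,"twist":0},{"gripper":4.2,"dx":2.5,"dy":-0.5,"dz":1,"twist":0},{"gripper":4.2,"dx":3.5,"dy":0,"dz":0.5,"twist":0},{"gripper":4.2,"dx":3.7,"dy":0,"dz":0,"twist":0},{"gripper":4.2,"dx":3.7,"dy":0,"dz":0,"twist":0},{"gripper":4.2,"dx":3.7,"dy":0,"dz":0,"twist":0},{"gripper":4.2,"dx":3.7,"dy":0,"dz":0,"twist":0},{"gripper":4.2,"dx":3.7,"dy":0,"dz":0,"twist":0},{"gripper":4.2,"dx":3.7,"dy":0,"dz":0,"twist":0},{"gripper":4.2,"dx":3.5,"dy":0,"dz":0,"twist":0},{"gripper":4.2,"dx":2,"dy":0,"dz":0,"twist":0},{"gripper":4.2,"dx":1,"dy":0,"dz":0,"twist":0}]'
python3 -c "
from h import *
s=cam('scene');t=cam('top')
c=np.zeros((600,800,3),np.uint8)
a=crop(s,330,145,410,215,6); c[:420,:480]=a
b=crop(t,325,205,469,265,5,20); c[:300,480:]=b[:, :320]; c[300:600,480:]=cv2.resize(b,(320,133))[:0] if 0 else 0
c[420:600,:480]=cv2.resize(t['color'][120:290,60:500,::-1],(466,180))[:, :480] if 0 else cv2.copyMakeBorder(cv2.resize(t['color'][120:290,60:500,::-1],(466,180)),0,0,0,14,cv2.BORDER_CONSTANT)
c[300:600,480:800]=cv2.resize(b[:,320:720],(320,240)) if 0 else cv2.copyMakeBorder(b[:,320:640],0,0,0,0,cv2.BORDER_CONSTANT)[:300]
cv2.imwrite('pics/n6.png',c)
for n,d,w in(('scene',s,(150,230,330,420)),('top',t,(225,265,335,450))):
  h=cv2.cvtColor(d['color'],cv2.COLOR_RGB2HSV).astype(int); hh=np.where(h[...,0]>150,h[...,0]-180,h[...,0])
  for k,c,a,b in((1,'red',-8,5),(2,'yel',17,32),(3,'blu',105,125)):
    m=((hh>a)&(hh<b)&(h[...,1]>130)&(h[...,2]>50)); m[:w[0]]=0;m[w[1]:]=0;m[:,:w[2]]=0;m[:,w[3]:]=0
    if m.any(): q=np.argwhere(m).mean(0)[::-1]; print(n,c,m.sum(),q.round(1),'minus pred grip centre',(q-proj(d,pocket([[0,0,.075]],k))[0]).round(2))
"
```

```text
t: 29.75
position: [0.4413, -0.3474, 0.2238]
eef_rot: [-80.7, -0.7, 88.1]
force: [-0.7, -0.6, -0.3]
finger_gap: 0.0421
t: 30.75
position: [0.423, 0.0269, 0.2306]
eef_rot: [-79.2, -0.8, 87.6]
force: [0.8, 0.4, 0.4]
finger_gap: 0.042
scene red 54 [359.3 192.6] minus pred grip centre [2.66 0.63]
scene yel 45 [381.3 173.7] minus pred grip centre [3.23 0.13]
scene blu 33 [400.9 156.8] minus pred grip centre [3.02 0.19]
top red 99 [355.1 255.3] minus pred grip centre [0.2  0.99]
top yel 109 [394.  256.1] minus pred grip centre [0.61 1.13]
top blu 45 [433.3 258.5] minus pred grip centre [1.4  2.78]
```

View pics/n6.png

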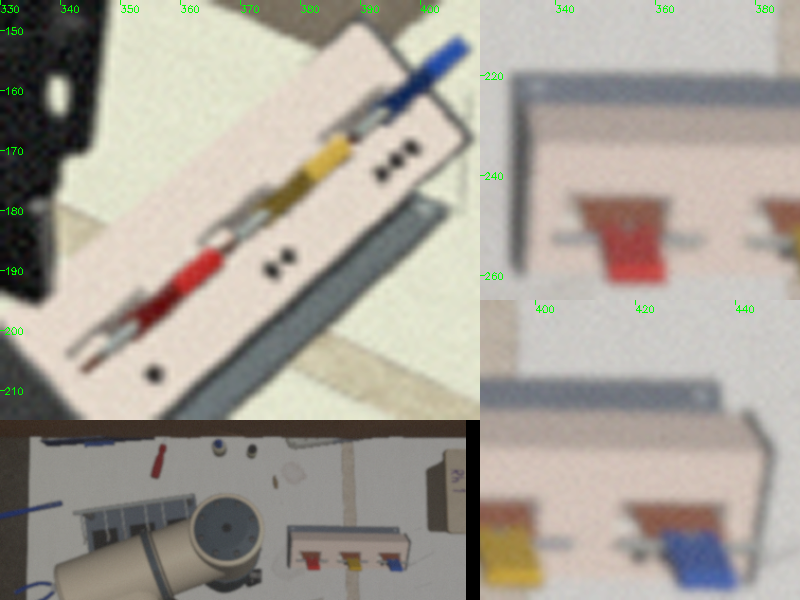

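The last picture shows all three coupons seated alike, each bar lying just above the face: red at one dot, yellow at two, blue at three. One numeric check on the bystanders against the first images, then I hand in.

```bash
python3 -c "
from h import *
from plant import workorder
for n,R in(('scene',{'beaker':(305,232,340,280),'vial':(232,180,248,210),'dropper':(205,185,226,226)}),('top',{'vial':(290,140,306,158),'dropper':(256,134,278,156)})):
    d=cam(n)['color'][:,:,::-1]; z=cv2.imread(f'pics/{n}0.png'); z=cv2.resize(z,(560,420),interpolation=cv2.INTER_AREA)
    for k,(x0,y0,x1,y1) in R.items():
        a,b=[cv2.GaussianBlur(cv2.cvtColor(i,cv2.COLOR_BGR2GRAY),(3,3),0)[y0:y1,x0:x1].astype(np.float32) for i in(np.ascontiguousarray(d),z)]
        print(n,k,'shift px',np.round(cv2.phaseCorrelate(b,a)[0],2),'mean diff',abs(a-b).mean().round(1))
o=env.observe(); print(o['t'],o['force'].round(1),o['position'].round(3),abs(o['joint_vel']).max().round(2))
workorder.hand_in()"
```

```text
scene beaker shift px [ 0.07 -0.1 ] mean diff 8.1
scene vial shift px [-0.05  0.06] mean diff 7.5
scene dropper shift px [0.01 0.48] mean diff 6.6
top vial shift px [-0.32 -0.  ] mean diff 2.9
top dropper shift px [-0.05  0.01] mean diff 3.6
30.95 [ 0.  -0.1 -0.7] [0.424 0.024 0.231] 1.57
the job is handed in; nothing more can be done
```

I stored the three coupons in order: red in the one-dot pocket, yellow in two dots, blue in three. I handed the job in at t = 31 s, with the gripper open and clear of everything.

**Method:** The moves could not tilt the tool. I gripped each block across its 28 mm width instead of the suggested 10 mm, put its lower edge in the pocket mouth, and swung it about the jaws to 30°. I then pushed it down along the pocket to the floor, and only then opened the fingers.

**Checks that passed:**
- **Seating:** Each coupon reached firm floor contact at 11–22 N, within about 1.5 mm of the predicted height. In the scene view all three sit alike within 0.6 px.
- **Bystanders:** The beaker, vial and dropper bottle show no shift over 0.5 px from the first images. The beaker was checked in the scene view only, because the arm hid it from above.

**What disagreed or went wrong:**
- **Blue from above:** Its colour blob lies 1–2 px farther from its predicted spot than the other two. I put this down to fewer pixels passing the colour threshold, since by eye its plate shows the same depth.
- **Offset from the model:** In the scene view all three coupons sit about 3 px from the predicted spot. I read this as calibration error plus the coupons leaning on the pocket lip.
- **Hook contact:** On the first approach the open fingers pressed on the red coupon's hooks with about 14 N, and I backed off.
- **Tool drift:** The tool drifted to about 11° off vertical over the run, and I allowed for that when placing yellow and blue.

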